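Make the soldering hearth ready

ROBOT

A 6-joint arm with a two-finger parallel gripper is mounted at the origin on the work surface. World frame = base frame: x ahead of the robot, y to its left, z up, the work surface at z = 0. Lengths are in mm, angles in rad, forces in N, time in s.
With the tool pointing down it reaches from about 275 to 750 mm from the base axis. Payload 10.2 kg.
Tool frame: the origin (TCP) lies midway between the tips of the shut fingers; the grasp point (between the pads) lies grasp_offset behind it (grasp_offset is the distance from the TCP to the grasp point, in mm); x points along the fingers, z is the direction in which the jaws open and shut, and the axes are right-handed (so a half turn about x gives the same grasp; the last joint's range is limited). The gripper opens to 85 mm and grips with 20 to 120 N. Pads are 22 mm wide; open, the fingers measure 114 mm over their backs; the gripper's body (76 mm by 85 mm) begins 54 mm behind the grasp point. The pads swing forward as they close: fully open they stand 13 mm farther back than shut.
Start: joints at [-1.459, 0.313, 1.498, -0, 1.331, -0.223], TCP at [172.492, -495.861, 231.294] pointing down, gripper open.
Joint ranges: [-2.94, 2.94], [-0.97, 2.17], [0.19, 2.56], [-1.23, 4.37], [0.02, 3.11], [-2.88, 2.88]. Speed limits (rad/s): [2.39, 2.39, 3.01, 3.14, 3.14, 3.14].

INTERFACE

Orientations are given as a unit quaternion [w, x, y, z].
In Python, from rig import sense, capture, calibration, finish_job, grasp_offset gives the robot as it stands.
- The arm moves only by the shell command python3 -m jog 'ROWS' [FORCE]. ROWS is JSON, a list of rows, each an object with "linear": the shift along the tool's x, y, z scaled (see below), a list of three; "rotation": the turn, a rotation vector about the tool's x, y, z scaled (see below), a list of three; "grip": the finger opening in mm, from 0 to 85.4. A call has 1 to 20 rows; each row is the pose to reach, as a shift and turn from the pose measured when the call began, along the tool's axes at that moment; what a row does not reach only later rows make up. The controller multiplies each number of a shift by 0.3 m and each number of a turn by 0.5 rad. A row lasts 1/12 s, in which the tool goes at most 41.7 mm and 7.16 degrees, less where a joint would pass 70% of its speed; a pose out of reach is approached as far as the arm can. A call with a number of a shift or a turn outside -1 to 1 is refused whole. A call with a gripper value outside its range is refused whole. The fingers move at their own pace and stop on an object; FORCE is the grip in N (left out, the last holds). Time passes only in rows, so rows that repeat a pose let the fingers close. It gives the time, the measured TCP pose, the force and the opening at its end, in the units of the state.
- sense(): the state, without advancing time (a new reading comes with each control period).
- capture(name): name is "side" or "top"; returns (picture, depth): 384x512x3 uint8, red, green, blue; 384x512 float32, mm along the optical axis (not along the pixel's ray), 0 where there is no reading.
- calibration(name): a dict with "intrinsics" (3x3 intrinsics, pixels), "dist" ([k1, k2, p1, p2, k3] as OpenCV has them; the pictures are not rectified), "world_from_camera" (4x4, takes a point from camera to world coordinates). Camera axes: x right, y up, looking along -z (the intrinsics and any distortion apply to the point x, -y, -z); pixel columns grow to the right and rows downward; lengths in mm; the calibration is good to about 2 mm. A picture is of the moment at which its call begins. calibration takes no time and is no camera call.
- finish_job(): hands the job in, once; it reports no verdict.
The state is a dict: "time_s": time; "joints": joint angles; "dq": joint speeds; "tau": joint torques, N m; "eef_pos": TCP position; "ee_rot": TCP orientation; "force": force on the tool from outside, world axes, zero at the start; "wrist_torque": the same for the moment, N m; "grip_width": opening from 0.0 (shut) to 1.0 (fully open).
Only numpy, scipy, OpenCV 4.12 (cv2) and the standard library are available. Lean on these libraries where they do the work, as an engineer would, in place of code of your own. Each camera call takes 0.05 s, during which the arm holds its last target.

TASK

Make the goldsmith's hearth ready for soldering. Tip the soldering board that lies on the firebrick up on its far long edge, so that it stays on the brick and leans flat against the steel back plate as a heat reflector, its foot close up to the plate; ease it up, and do not let it drop or slam. Also take the loose cap off the flux spray bottle and stand it, open end down, in the empty end well of the wooden caddy, leaving the bottle upright in its own well and the other things on the bench where they are.

Things in the scene. Friction and masses are not known exactly. Their poses are not given: they have to be found in the camera images.
- hearth: Fixed soldering hearth, its open front towards the robot's right. Origin: bench level, below the foot of its back plate's face, mid-width; x to the back, y along the plate, z up. A cream firebrick 230 mm wide spans x = -114 to 0 mm, top at z = 68 mm. It stands in a steel pan: front lip at x = -180, 10 mm high, side lips at y = +-130, 14 mm high
- plate_top (a point): Middle of the top edge of the hearth's dark steel back plate (240 mm wide, 4 mm thick). Its face is upright at the hearth's x = 0 up to the brick's top (z = 68 mm); from there it leans back 12 degrees for 100 mm, to this point at x = +21, z = 166 mm
- board_center (a point): Centre of the loose, rigid grey soldering board: 150 mm deep (x) x 180 wide (y) x 12 thick (z), 0.2 to 0.35 kg. It lies flat on the brick, axes nearly as the hearth's, underside 68 mm above the bench, far edge 4 to 28 mm short of the back plate, near edge jutting out 40 to 65 mm over free space. Stood up, its upper face is on the plate, z axis to the back and 12 degrees down
- cap_center (a point): Centre (half-way up) of the ivory round push-over cap of the flux bottle: a stiff cup 42 mm in diameter and 60 mm tall, open end down, wall 2.5 mm, about 20 g. It sits loosely on the bottle's shoulder, over a pump nozzle 40 mm tall; z is its axis, up. Lifting it straight up by more than 45 mm frees it
- bottle: The flux spray bottle, loose, ivory, round, 50 mm in diameter, shoulder 110 mm above its base, with the pump nozzle above that (150 mm in all). Origin: centre of its base; z up. It stands in one end well of the caddy
- caddy: Wooden bench caddy, fixed, 66 mm (its x) x 194 mm (its y) x 26 mm high, walls and floor 5 mm, with three square wells of about 57 mm in a row along y, centres 63 mm apart. A low spool of solder wire (top 31 mm above the bench) is in the middle well. Origin: centre of its underside
- empty_well (a point): Centre of the inner floor (5 mm above the bench) of the caddy's empty end well; the well is 56 x 58 mm and 21 mm deep. Axes as the caddy's
- bottle_well (a point): Centre of the inner floor of the other end well of the caddy, in which the bottle stands
- cuff: Open silver cuff bracelet, 60 mm across and 22 mm high, lying on a steel bench block 90 x 90 x 22 mm behind the back plate of the hearth; leave alone
- handpiece: Steel rotary handpiece with a maroon sanding roll, 150 mm long (its x), 26 mm high, lying on the bench beyond the caddy, to the right of the hearth; leave alone
- hammer: Small hammer, 240 mm long, lying on the bench beyond the hearth; leave alone
- spool: Spool of solder wire, 48 mm in diameter and 26 mm high, in the caddy's middle well; leave alone

How it is judged (in metres and radians):
At the end, for the whole second after the job is handed in: Board at rest on its far long edge on the brick, leaning on the back plate: 98 to 108 degrees from flat, square to it within 8 degrees, foot near the plate, centred within 50 mm. Cap on the empty well's floor, within 16 mm of its centre, open end down within 8 degrees. Bottle upright in its well (angle between board_center's own z axis and vertical between 1.71 and 1.88 rad and x of board_center in the frame of hearth between -0.01 and 0.025 m and z of board_center in the frame of hearth between 0.13 and 0.152 m and y of board_center in the frame of hearth between -0.05 and 0.05 m and angle between the y axis of board_center and the y axis of hearth, either way round below 0.14 rad and linear speed of each of board, cap below 0.02 m/s and horizontal distance between cap_center and empty_well below 0.016 m and z of cap_center in the frame of empty_well below 0.036 m and angle between cap_center's own z axis and vertical below 0.15 rad and angle between bottle's own z axis and vertical below 0.1 rad and horizontal distance between bottle and bottle_well below 0.012 m); the robot touches nothing.
It fails at once if the board dropped or slammed (turning faster than 4 rad/s) (angular speed of board above 4 rad/s).
It fails at once if the board fell off the brick (height (world z) of board_center below 0.055 m).
It fails at once if the bottle was tipped over (angle between bottle's own z axis and vertical above 0.4 rad).
It fails at once if another thing on the bench was disturbed (moved more than 20 mm) (distance of any of cuff, handpiece, hammer, spool from where it was at the start of the episode above 0.02 m).
It also fails if it takes over 72 s, if anything falls off the work surface, if the arm or the gripper's body presses on something with over 40 N, if the wrist force passes 120 N, or if a joint passes its speed limit or range.

## Working session

There is one attempt and no reset: what is moved stays moved. The work goes in short steps, Python scripts to look and compute and a shell command to move; the robot and the scene stay as the last step left them, time stands still between calls to the robot, and variables do not carry over. Pictures are saved under pics/ and viewed, and the job is handed in when it is done.

```bash
ls; mkdir -p pics
cat > h.py <<'E'
import numpy as np, cv2
from rig import *
from scipy.spatial.transform import Rotation as R
def snap(n,fn):
    p,d=capture(n); np.savez('/tmp/%s.npz'%fn,p=p,d=d); cv2.imwrite('pics/%s.png'%fn,p[:,:,::-1]); return p,d
def load(fn):
    z=np.load('/tmp/%s.npz'%fn); return z['p'],z['d']
def rays(n,uv):
    c=calibration(n); K=np.array(c['intrinsics'],float); D=np.array(c['dist'],float); T=np.array(c['world_from_camera'])
    q=cv2.undistortPoints(np.array(uv,float).reshape(-1,1,2),K,D).reshape(-1,2)
    d=np.c_[q[:,0],-q[:,1],-np.ones(len(q))]
    return T[:3,3],d@T[:3,:3].T   # unnormalised: depth along axis multiplies
def onplane(n,uv,z):
    o,d=rays(n,uv); return o+d*((z-o[2])/d[:,2])[:,None]
def withdepth(n,uv,dep):
    o,d=rays(n,uv); return o+d*np.array(dep)[:,None]
def rot():
    w,x,y,z=sense()['ee_rot']; return R.from_quat([x,y,z,w])
E
python3 - <<'E'
from h import *
np.set_printoptions(precision=3,suppress=True)
for n in('top','side'):
    snap(n,n+'0'); print(np.array(calibration(n)['world_from_camera']),calibration(n)['intrinsics'])
print(sense(),grasp_offset); print(rot().as_matrix())
E
```

```text
pics
[[  -0.064    0.977   -0.203  372.076]
 [  -0.998   -0.064    0.009   29.996]
 [  -0.004    0.203    0.979 1298.302]
 [   0.       0.       0.       1.   ]] [[403.088   0.    260.18 ]
 [  0.    403.088 187.823]
 [  0.      0.      1.   ]]
[[ -0.944   0.176  -0.278 269.774]
 [ -0.329  -0.554   0.765 986.661]
 [ -0.019   0.814   0.581 851.797]
 [  0.      0.      0.      1.   ]] [[426.233   0.    251.959]
 [  0.    426.233 192.765]
 [  0.      0.      1.   ]]
{'time_s': 0.1, 'joints': array([-1.459,  0.313,  1.498,  0.   ,  1.331, -0.223]), 'dq': array([ 0.001, -0.002, -0.003, -0.001,  0.001, -0.   ]), 'tau': array([  0.004, -41.29 , -26.014,  -0.   ,   0.003,  -0.   ]), 'eef_pos': array([ 172.452, -495.623,  230.794]), 'ee_rot': array([ 0.576,  0.41 ,  0.577, -0.409]), 'force': array([-1.04 , -0.246, -0.68 ]), 'wrist_torque': array([ 0.027, -0.017, -0.044]), 'grip_width': 1.0015099888894399} 18.700000000000003
[[-0.     0.944  0.329]
 [ 0.001  0.329 -0.944]
 [-1.     0.    -0.001]]
```

View pics/top0.png

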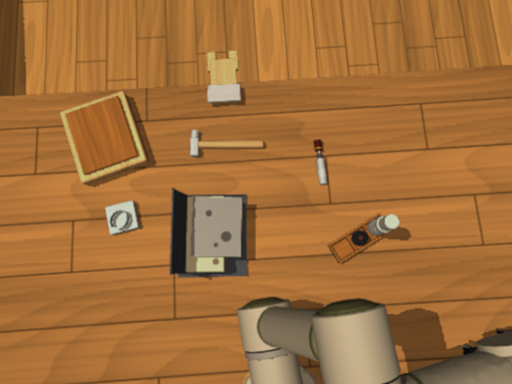

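View pics/side0.png

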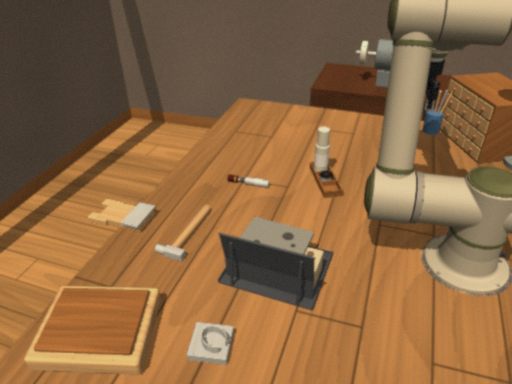

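Run:
```python
from h import *
p,d=load('top0')
a=cv2.resize(p[170:290,150:270],None,fx=6,fy=6,interpolation=cv2.INTER_CUBIC)
cv2.imwrite('pics/zh.png',a[:600,:,::-1])
a=cv2.resize(p[200:275,315:415],None,fx=8,fy=8,interpolation=cv2.INTER_CUBIC)
cv2.imwrite('pics/zc.png',a[:600,:,::-1])
hsv=cv2.cvtColor(p,cv2.COLOR_RGB2HSV)
for u,v in[(200,205),(215,226),(240,250),(210,265),(180,230),(391,221),(380,228),(345,250),(244,270)]:
  print(u,v,p[v,u],hsv[v,u],d[v,u],withdepth('top',[(u,v)],[d[v,u]]).round(1))
```

```text
200 205 [162 149 129] [ 18  52 162] 1233.8066 [[583.2 205.9  80.4]]
215 226 [159 150 129] [ 21  48 159] 1220.5712 [[516.  162.8  80.3]]
240 250 [141 132 115] [ 20  47 141] 1201.3002 [[439.1  91.   84.7]]
210 265 [201 200 149] [ 29  66 201] 1206.7932 [[401.5 183.6  70.4]]
180 230 [23 22 23] [150  11  23] 1180.2524 [[506.5 261.2 118.6]]
391 221 [200 209 177] [ 38  39 209] 1124.8253 [[ 487.  -337.4  176.7]]
380 228 [157 158 134] [ 31  39 158] 1181.5149 [[ 474.8 -322.7  116.1]]
345 250 [171 102  44] [ 14 189 171] 1276.6455 [[ 422.1 -236.5    7.2]]
244 270 [77 77 77] [ 0  0 77] 1274.0403 [[380.7  86.1  -1.7]]
```

View pics/zh.png

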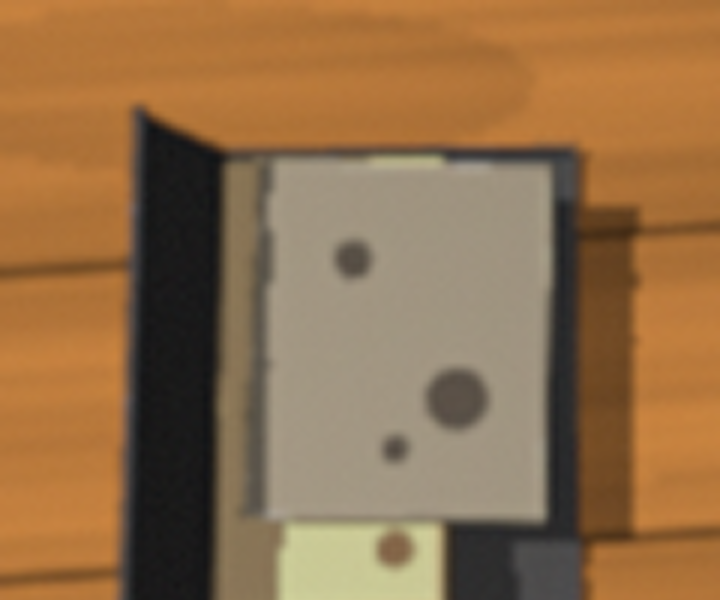

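View pics/zc.png

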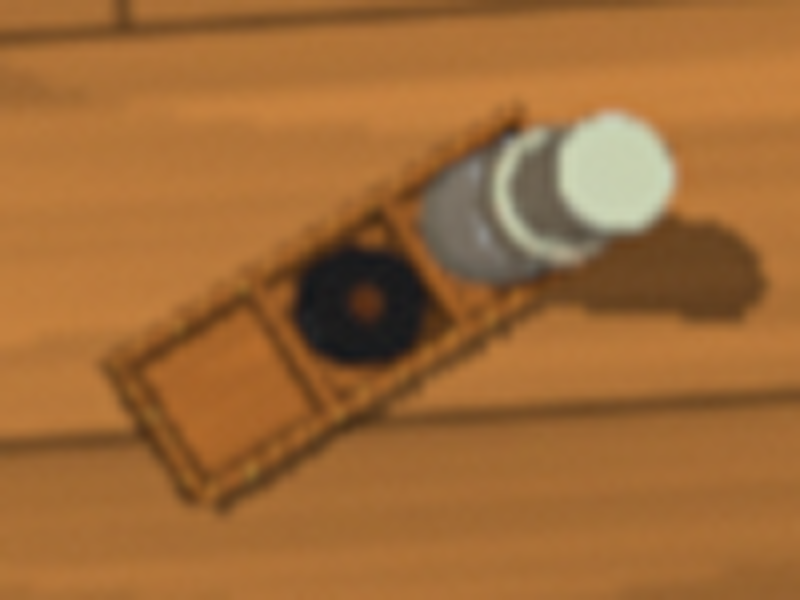

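Run:
```python
from h import *
np.set_printoptions(precision=1,suppress=True)
p,d=load('top0')
f=lambda L,s,o:[(u/s+o[0]-0.4,v/s+o[1]-0.4) for u,v in L]
B=onplane('top',f([(265,163),(553,163),(548,522),(263,519)],6,(150,170)),80);print('board',B,B.mean(0))
e=[B[1]-B[0],B[2]-B[1],B[3]-B[2],B[0]-B[3]]
print([np.linalg.norm(x) for x in e])
print('foot of plate',onplane('top',f([(221,153),(217,560)],6,(150,170)),68))
print('plate top',onplane('top',f([(137,107),(123,590)],6,(150,170)),166))
print('cap top c',onplane('top',f([(616,172)],8,(315,200)),175))
C=onplane('top',f([(103,365),(210,508)],8,(315,200)),26);print('caddy end corners',C)
print('well',onplane('top',f([(135,372),(250,300),(322,402),(208,478)],8,(315,200)),26))
m=(p.min(2)>165)&(d<1140)&(d>0)
M=np.zeros_like(m);M[205:240,370:410]=m[205:240,370:410]
n,l,s,c=cv2.connectedComponentsWithStats(M.astype(np.uint8));print(s,c)
k=1+s[1:,4].argmax();print('capmask',onplane('top',[c[k]],175))
vv,uu=np.nonzero(M); W=withdepth('top',np.c_[uu,vv],d[vv,uu]);print('dep',np.median(W,0))
q=load('side0')[0];a=cv2.resize(q[110:210,280:380],None,fx=6,fy=6,interpolation=cv2.INTER_CUBIC);cv2.imwrite('pics/sc.png',a[:,:,::-1])
a=cv2.resize(q[205:310,210:345],None,fx=5.5,fy=5.5,interpolation=cv2.INTER_CUBIC);cv2.imwrite('pics/sh.png',a[:,:,::-1])
```

```text
board [[610.2 224.2  80. ]
 [600.5  77.1  80. ]
 [419.7  89.5  80. ]
 [430.5 230.6  80. ]] [515.2 155.4  80. ]
[np.float64(147.4792090159231), np.float64(181.21864700079297), np.float64(141.55388439534414), np.float64(179.79980627975667)]
foot of plate [[619.3 248.7  68. ]
 [412.4 256.1  68. ]]
plate top [[624.6 270.7 166. ]
 [398.5 281.4 166. ]]
cap top c [[ 486.7 -339.6  175. ]]
caddy end corners [[ 439.5 -179.8   26. ]
 [ 382.3 -215.5   26. ]]
well [[ 436.  -191.9   26. ]
 [ 461.  -239.7   26. ]
 [ 419.9 -263.2   26. ]
 [ 393.7 -216.    26. ]]
[[     0      0    512    384 196478]
 [   385    215     14     13    130]] [[255.4 191.5]
 [391.3 221.2]]
capmask [[ 486.5 -338.7  175. ]]
dep [ 486.8 -338.8  175.4]
```

View pics/sc.png

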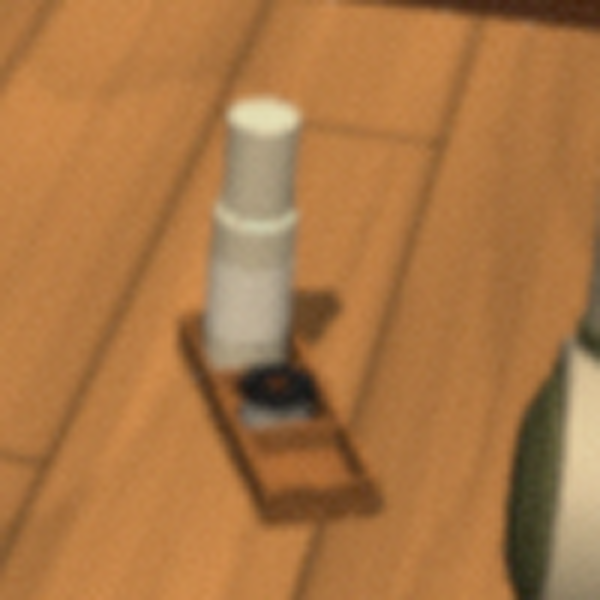

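View pics/sh.png

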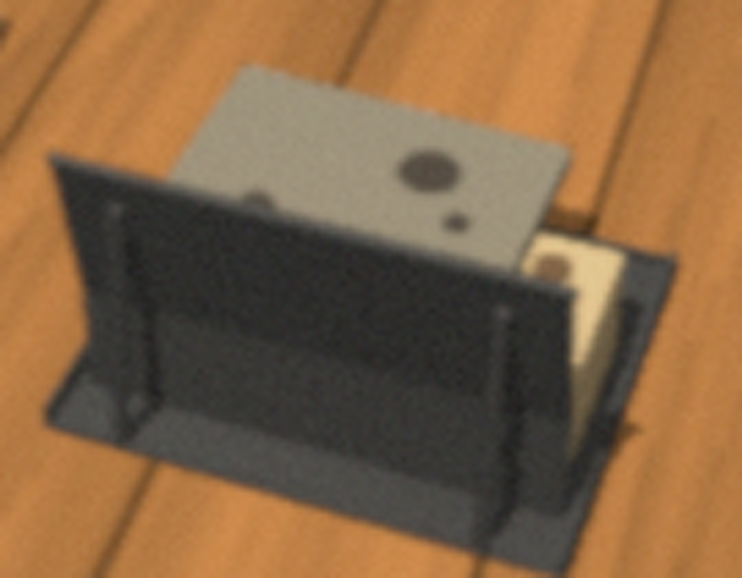

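```bash
cat >> h.py <<'E'
def plan(pts,s=None):
    """pts: list of (pos,Rmatrix or None) -> units from the current pose"""
    s=s or sense(); r0=rot(); p0=np.array(s['eef_pos'])
    for p,M in pts:
        l=r0.inv().apply(np.array(p,float)-p0)/300
        w=(r0.inv()*(R.from_matrix(M) if M is not None else r0)).as_rotvec()
        print('lin',l.round(3),'rot',(w/.5).round(3),'dist',np.linalg.norm(l)*300,'deg',np.degrees(np.linalg.norm(w)))
def st():
    s=sense(); print('t',round(s['time_s'],2),'q',s['joints'].round(3),'pos',s['eef_pos'].round(1),'F',s['force'].round(1),'T',s['wrist_torque'].round(2),'g',round(s['grip_width']*85.4,1)); print(rot().as_matrix().round(3))
psi=0.05
def side(tilt=0,psi=psi):
    "tool x along board depth, rotated 'tilt' rad down from horizontal (board raised by tilt); tool z down-ish"
    f=np.array([np.sin(psi),np.cos(psi),0]); k=np.array([0,0,1.])
    x=np.cos(tilt)*f-np.sin(tilt)*k; z=-np.sin(tilt)*f-np.cos(tilt)*k
    return np.c_[x,np.cross(z,x),z]
E
python3 -c "
from h import *
plan([((330,-350,350),side(np.pi/2)),((470,-220,400),side(np.pi/2))])"
```

```text
lin [-0.397  0.656 -0.286] rot [ 0.77  -0.002 -0.   ] dist 245.4329981476618 deg 22.04479999094011
lin [-0.563  1.239 -0.543] rot [ 0.77  -0.002 -0.   ] dist 439.4692523063094 deg 22.04479999094011
```

```bash
python3 -m jog '[{"linear":[-0.4,0.656,-0.286],"rotation":[0.77,0,0],"grip":45},{"linear":[-0.4,0.656,-0.286],"rotation":[0.77,0,0],"grip":45},{"linear":[-0.4,0.656,-0.286],"rotation":[0.77,0,0],"grip":45},{"linear":[-0.4,0.656,-0.286],"rotation":[0.77,0,0],"grip":45},{"linear":[-0.4,0.656,-0.286],"rotation":[0.77,0,0],"grip":45},{"linear":[-0.4,0.656,-0.286],"rotation":[0.77,0,0],"grip":45},{"linear":[-0.4,0.656,-0.286],"rotation":[0.77,0,0],"grip":45},{"linear":[-0.4,0.656,-0.286],"rotation":[0.77,0,0],"grip":45}]' 60; python3 -c "
from h import *
st()
plan([((470,-150,380),side(np.pi/2-.5)),((470,-150,380),side(np.pi/2-.9))])"
```

```text
time_s: 0.77
eef_pos: [331.2, -349.2, 351.6]
ee_rot: [0.488, 0.512, 0.488, -0.512]
force: [-0.0, 0.1, -0.9]
grip_width: 0.529
t 0.77 q [-1.056  0.156  1.387  0.     1.598  0.562] pos [ 331.2 -349.2  351.6] F [-0.   0.1 -0.9] T [ 0.   -0.01 -0.02] g 45.2
[[ 0.001  0.999 -0.047]
 [-0.    -0.047 -0.999]
 [-1.     0.001  0.   ]]
lin [-0.095  0.431 -0.685] rot [0.006 1.    0.   ] dist 244.46417409211202 deg 28.661747861327157
lin [-0.095  0.431 -0.685] rot [0.006 1.8   0.002] dist 244.46417409211202 deg 51.57983702613888
```

```bash
python3 -m jog '[{"linear":[-0.095,0.43,-0.685],"rotation":[0,1,0],"grip":45},{"linear":[-0.095,0.43,-0.685],"rotation":[0,1,0],"grip":45},{"linear":[-0.095,0.43,-0.685],"rotation":[0,1,0],"grip":45},{"linear":[-0.095,0.43,-0.685],"rotation":[0,1,0],"grip":45},{"linear":[-0.095,0.43,-0.685],"rotation":[0,1,0],"grip":45},{"linear":[-0.095,0.43,-0.685],"rotation":[0,1,0],"grip":45},{"linear":[-0.095,0.43,-0.685],"rotation":[0,1,0],"grip":45},{"linear":[-0.095,0.43,-0.685],"rotation":[0,1,0],"grip":45}]' 60; python3 -c "
from h import *
st()
plan([((490,-90,300),side(np.pi/2-1)),((510,-20,250),side(np.pi/2-1.45))])"
```

```text
time_s: 1.43
eef_pos: [469.8, -149.8, 379.2]
ee_rot: [0.352, 0.622, 0.594, -0.369]
force: [-0.7, -0.9, -0.2]
grip_width: 0.529
t 1.43 q [-0.748  0.292  1.227  0.402  1.934  0.954] pos [ 469.8 -149.8  379.2] F [-0.7 -0.9 -0.2] T [-0.25  0.04  0.02] g 45.2
[[ 0.022  0.999 -0.041]
 [ 0.479 -0.046 -0.876]
 [-0.877 -0.001 -0.48 ]]
lin [ 0.329  0.058 -0.051] rot [0.005 0.999 0.006] dist 101.30576628519749 deg 28.62296529907937
lin [ 0.588  0.114 -0.178] rot [0.004 1.899 0.008] dist 187.52553847687895 deg 54.4056024459761
```

```bash
python3 -m jog '[{"linear":[0.33,0.058,-0.05],"rotation":[0,1,0],"grip":45},{"linear":[0.33,0.058,-0.05],"rotation":[0,1,0],"grip":45},{"linear":[0.33,0.058,-0.05],"rotation":[0,1,0],"grip":45},{"linear":[0.33,0.058,-0.05],"rotation":[0,1,0],"grip":45},{"linear":[0.33,0.058,-0.05],"rotation":[0,1,0],"grip":45},{"linear":[0.33,0.058,-0.05],"rotation":[0,1,0],"grip":45},{"linear":[0.33,0.058,-0.05],"rotation":[0,1,0],"grip":45}]' 60; python3 -c "
from h import *
st()
plan([((512,10,220),side(np.pi/2-1.5)),((515,30,160),side(0))])"
```

```text
time_s: 2.02
eef_pos: [489.8, -91.1, 300.1]
ee_rot: [0.196, 0.694, 0.662, -0.205]
force: [-0.7, -0.1, -0.3]
grip_width: 0.527
t 2.02 q [-0.773  0.447  1.433  0.741  1.944  0.871] pos [489.8 -91.1 300.1] F [-0.7 -0.1 -0.3] T [-0.37 -0.01  0.01] g 45.0
[[ 0.04   0.999 -0.025]
 [ 0.838 -0.047 -0.543]
 [-0.544  0.001 -0.839]]
lin [0.431 0.058 0.039] rot [0.003 1.008 0.004] dist 130.8869011262449 deg 28.888990913157926
lin [0.596 0.064 0.171] rot [0.003 1.15  0.005] dist 186.90337899289105 deg 32.94526690627295
```

```bash
python3 -m jog '[{"linear":[0.43,0.058,0.04],"rotation":[0,1,0],"grip":45},{"linear":[0.43,0.058,0.04],"rotation":[0,1,0],"grip":45},{"linear":[0.43,0.058,0.04],"rotation":[0,1,0],"grip":45},{"linear":[0.43,0.058,0.04],"rotation":[0,1,0],"grip":45},{"linear":[0.43,0.058,0.04],"rotation":[0,1,0],"grip":45},{"linear":[0.43,0.058,0.04],"rotation":[0,1,0],"grip":45},{"linear":[0.43,0.058,0.04],"rotation":[0,1,0],"grip":45}]' 60; python3 -c "
from h import *
st()
plan([((514,30,140),side(0)),((514,30,110),side(0))])
from scipy.optimize import least_squares
"
python3 - <<'E'
from h import *
p,d=snap('side','s1'); cv2.imwrite('pics/s1z.png',cv2.resize(p,None,fx=1.5,fy=1.5)[:,:,::-1])
p,d=snap('top','t1')
E
```

```text
time_s: 2.6
eef_pos: [512.7, 8.7, 221.5]
ee_rot: [0.03, 0.723, 0.689, -0.028]
force: [-0.2, -0.5, -0.1]
grip_width: 0.527
t 2.6 q [-0.666  0.689  1.625  1.064  1.95   0.697] pos [512.7   8.7 221.5] F [-0.2 -0.5 -0.1] T [-0.45  0.07 -0.02] g 45.0
[[ 0.048  0.999  0.001]
 [ 0.995 -0.048 -0.082]
 [-0.082  0.005 -0.997]]
lin [ 0.093 -0.001  0.265] rot [0.011 0.164 0.005] dist 84.26652138408707 deg 4.709492183489136
lin [ 0.101 -0.001  0.365] rot [0.011 0.164 0.005] dist 113.54108428190189 deg 4.709492183489136
```

View pics/s1z.png

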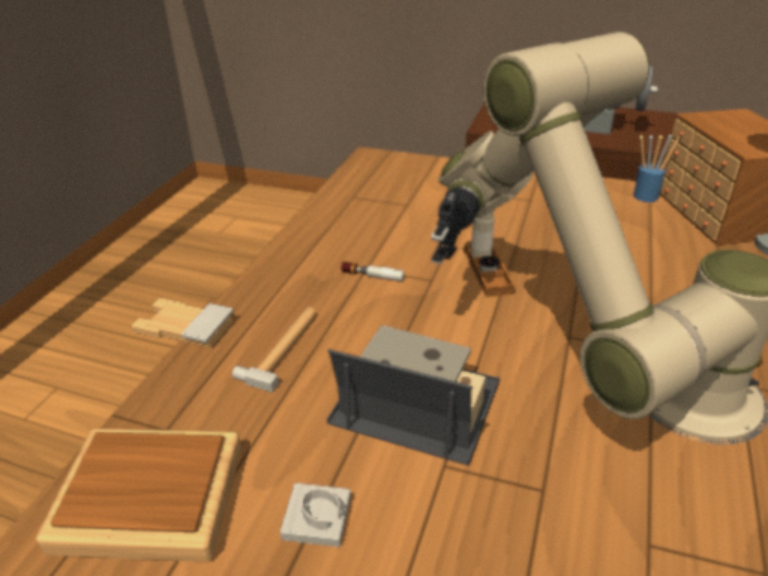

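View pics/t1.png

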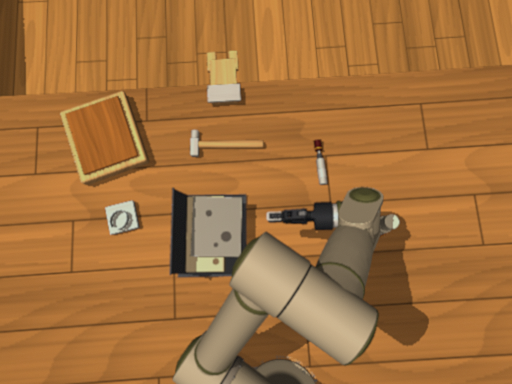

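```bash
python3 -c "
from h import *
plan([((514,60,150),side(0)),((514,60,110),side(0)),((514,60,75),side(0))])"
```

```text
lin [ 0.19  -0.005  0.224] rot [0.011 0.162 0.004] dist 88.11591954138474 deg 4.6408981419197195
lin [ 0.2   -0.006  0.357] rot [0.011 0.162 0.004] dist 122.87558854434901 deg 4.6408981419197195
lin [ 0.21  -0.006  0.474] rot [0.011 0.162 0.004] dist 155.3726355272365 deg 4.6408981419197195
```

```bash
python3 -m jog '[{"linear":[0.19,-0.005,0.22],"rotation":[0.01,0.162,0],"grip":45},{"linear":[0.19,-0.005,0.22],"rotation":[0.01,0.162,0],"grip":45},{"linear":[0.19,-0.005,0.22],"rotation":[0.01,0.162,0],"grip":45},{"linear":[0.2,-0.005,0.29],"rotation":[0.01,0.162,0],"grip":45},{"linear":[0.2,-0.005,0.35],"rotation":[0.01,0.162,0],"grip":45},{"linear":[0.2,-0.005,0.40],"rotation":[0.01,0.162,0],"grip":45},{"linear":[0.2,-0.005,0.40],"rotation":[0.01,0.162,0],"grip":45}]' 60
python3 - <<'E'
from h import *
st()
plan([((514,60,75),side(0)),((514,119,75),side(0))])
p,d=snap('side','s2'); cv2.imwrite('pics/s2z.png',cv2.resize(p[90:330,180:420],None,fx=2.5,fy=2.5)[:,:,::-1])
p,d=snap('top','t2'); cv2.imwrite('pics/t2z.png',cv2.resize(p[140:300,160:420],None,fx=3,fy=3)[:,:,::-1])
E
```

```text
time_s: 3.28
eef_pos: [514.4, 58.0, 96.6]
ee_rot: [0.001, 0.724, 0.69, -0.0]
force: [-0.1, -0.3, -0.4]
grip_width: 0.527
t 3.28 q [-0.591  0.946  1.656  1.092  1.838  0.473] pos [514.4  58.   96.6] F [-0.1 -0.3 -0.4] T [-0.5   0.02  0.  ] g 45.0
[[ 0.048  0.999  0.001]
 [ 0.999 -0.048 -0.002]
 [-0.002  0.001 -1.   ]]
lin [ 0.007 -0.002  0.072] rot [0.001 0.003 0.003] dist 21.726512941675363 deg 0.13960577760713463
lin [ 0.203 -0.011  0.072] rot [0.001 0.003 0.003] dist 64.69965219315525 deg 0.13960577760713463
```

View pics/s2z.png

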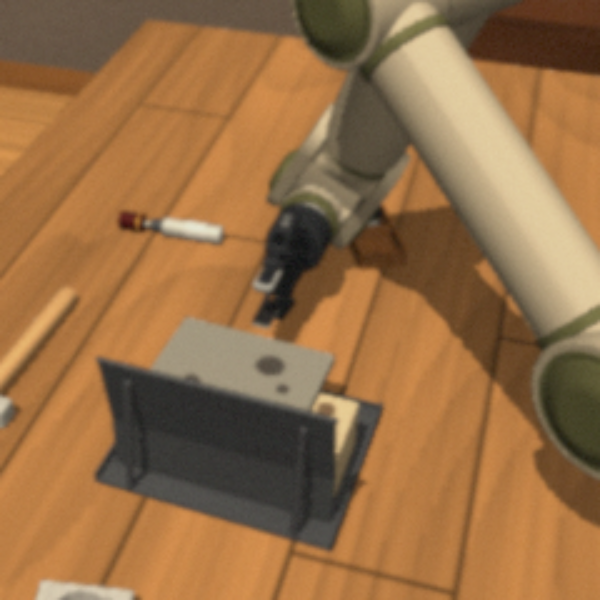

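View pics/t2z.png

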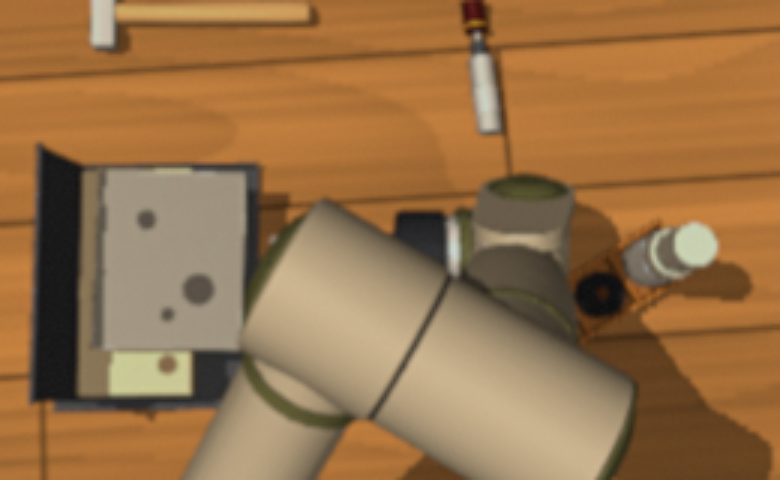

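Run:
```python
from h import *
np.set_printoptions(suppress=True)
for n,c in(('t2','top'),('s2','side')):
  p,d=load(n)
  vv,uu=np.mgrid[0:384,0:512]; m=d>0
  W=withdepth(c,np.c_[uu[m],vv[m]],d[m]); P=p[m].astype(int)
  ok=(W[:,0]>330)&(W[:,0]<680)&(W[:,1]<30)&(W[:,1]>-320)&(W[:,2]>35)&(W[:,2]<220)
  for lo in range(-320,30,20):
    k=ok&(W[:,1]>=lo)&(W[:,1]<lo+20)
    if k.sum(): print(c,lo,k.sum(),'x',W[k,0].min().round(),W[k,0].max().round(),'z',W[k,2].min().round(),W[k,2].max().round())
```

```text
top -320 127 x 444.0 505.0 z 36.0 174.0
top -300 8 x 436.0 480.0 z 35.0 38.0
top -280 11 x 456.0 477.0 z 35.0 38.0
top -260 6 x 547.0 560.0 z 116.0 142.0
top -240 80 x 470.0 569.0 z 100.0 192.0
top -220 140 x 467.0 571.0 z 120.0 220.0
top -200 125 x 483.0 573.0 z 118.0 220.0
top -180 119 x 511.0 575.0 z 94.0 219.0
top -160 80 x 512.0 566.0 z 109.0 219.0
top -140 178 x 479.0 546.0 z 97.0 219.0
top -120 120 x 482.0 542.0 z 114.0 139.0
top -100 92 x 498.0 544.0 z 113.0 140.0
top -80 46 x 512.0 545.0 z 113.0 138.0
side -240 1 x 532.0 532.0 z 165.0 165.0
side -220 8 x 506.0 552.0 z 148.0 219.0
side -200 62 x 392.0 572.0 z 80.0 210.0
side -180 246 x 388.0 570.0 z 42.0 195.0
side -160 286 x 391.0 562.0 z 48.0 215.0
side -140 603 x 391.0 541.0 z 82.0 220.0
side -120 226 x 405.0 538.0 z 96.0 220.0
side -100 74 x 468.0 539.0 z 94.0 136.0
side -80 164 x 469.0 542.0 z 65.0 137.0
side -60 40 x 489.0 519.0 z 37.0 163.0
side -40 126 x 489.0 521.0 z 38.0 165.0
side -20 146 x 492.0 523.0 z 39.0 161.0
side 0 128 x 497.0 525.0 z 43.0 155.0
side 20 33 x 501.0 522.0 z 71.0 140.0
```

```bash
python3 -m jog '[{"linear":[0.03,-0.003,0.03],"rotation":[0,0,0],"grip":45},{"linear":[0.04,-0.003,0.067],"rotation":[0,0,0],"grip":45},{"linear":[0.04,-0.003,0.067],"rotation":[0,0,0],"grip":45},{"linear":[0.12,-0.006,0.067],"rotation":[0,0,0],"grip":45},{"linear":[0.20,-0.01,0.067],"rotation":[0,0,0],"grip":45},{"linear":[0.20,-0.01,0.067],"rotation":[0,0,0],"grip":45}]' 60
python3 - <<'E'
from h import *
st()
p,d=snap('side','s3'); cv2.imwrite('pics/s3z.png',cv2.resize(p[150:310,200:360],None,fx=3.7,fy=3.7,interpolation=cv2.INTER_CUBIC)[:,:,::-1])
p,d=snap('top','t3'); cv2.imwrite('pics/t3z.png',cv2.resize(p[170:290,150:290],None,fx=5,fy=5,interpolation=cv2.INTER_CUBIC)[:,:,::-1])
E
```

```text
time_s: 3.88
eef_pos: [513.6, 121.4, 78.2]
ee_rot: [0.001, 0.723, 0.691, 0.0]
force: [-0.6, 0.1, 0.1]
grip_width: 0.532
t 3.88 q [-0.486  0.967  1.705  1.172  1.765  0.429] pos [513.6 121.4  78.2] F [-0.6  0.1  0.1] T [-0.43  0.03 -0.01] g 45.4
[[ 0.045  0.999  0.001]
 [ 0.999 -0.045 -0.001]
 [-0.001  0.001 -1.   ]]
```

View pics/s3z.png

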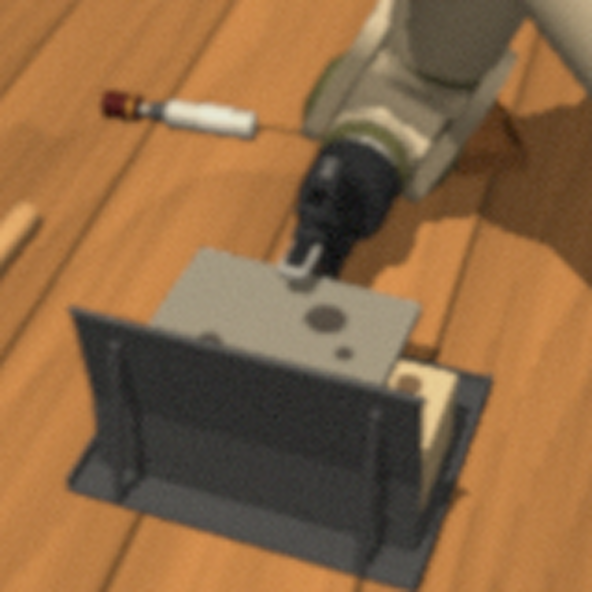

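View pics/t3z.png

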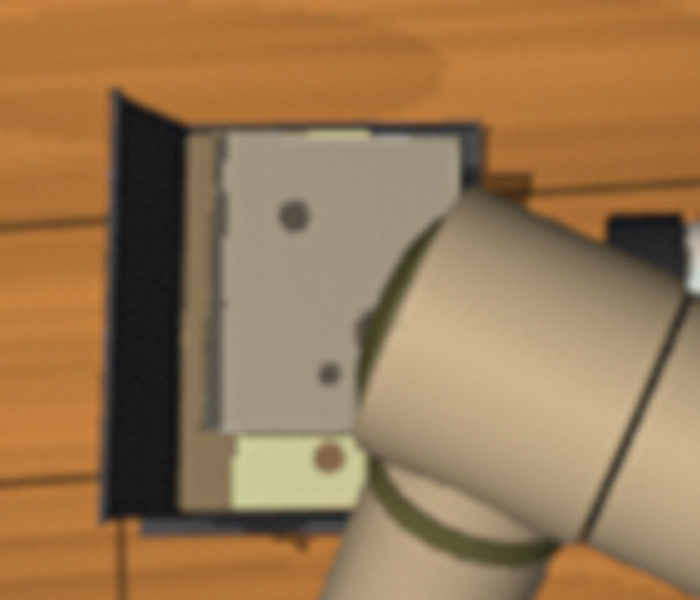

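```bash
python3 -m jog '[{"linear":[0,0,0.008],"rotation":[0,0,0],"grip":45},{"linear":[0,0,0.008],"rotation":[0,0,0],"grip":20},{"linear":[0,0,0.008],"rotation":[0,0,0],"grip":8},{"linear":[0,0,0.008],"rotation":[0,0,0],"grip":4},{"linear":[0,0,0.008],"rotation":[0,0,0],"grip":4},{"linear":[0,0,0.008],"rotation":[0,0,0],"grip":4},{"linear":[0,0,0.008],"rotation":[0,0,0],"grip":4},{"linear":[0,0,0.008],"rotation":[0,0,0],"grip":4}]' 60
python3 - <<'E'
from h import *
st()
E
```

```text
time_s: 4.65
eef_pos: [514.5, 118.6, 75.9]
ee_rot: [0.002, 0.724, 0.69, 0.0]
force: [0.6, -1.0, -2.3]
grip_width: 0.134
t 4.65 q [-0.49   0.972  1.7    1.169  1.764  0.427] pos [514.5 118.6  75.9] F [ 0.6 -1.  -2.3] T [-0.89  0.07 -0.02] g 11.4
[[ 0.047  0.999  0.003]
 [ 0.999 -0.047 -0.002]
 [-0.002  0.003 -1.   ]]
```

```bash
python3 -m jog '[{"linear":[0,0,-0.01],"rotation":[0,0,0],"grip":4},{"linear":[0,0,-0.04],"rotation":[0,0,0],"grip":4},{"linear":[-0.01,0,-0.1],"rotation":[0,0,0],"grip":4},{"linear":[-0.02,0,-0.16],"rotation":[0,0,0],"grip":4},{"linear":[-0.03,0,-0.22],"rotation":[0,0,0],"grip":4},{"linear":[-0.04,0,-0.28],"rotation":[0,0,0],"grip":4},{"linear":[-0.05,0,-0.34],"rotation":[0,0,0],"grip":4},{"linear":[-0.06,0,-0.4],"rotation":[0,0,0],"grip":4},{"linear":[-0.06,0,-0.46],"rotation":[0,0,0],"grip":4},{"linear":[-0.06,0,-0.52],"rotation":[0,0,0],"grip":4},{"linear":[-0.06,0,-0.57],"rotation":[0,0,0],"grip":4},{"linear":[-0.06,0,-0.6],"rotation":[0,0,0],"grip":4},{"linear":[-0.06,0,-0.6],"rotation":[0,0,0],"grip":4}]'
python3 - <<'E'
from h import *
st()
snap('top','t4')
p,d=snap('side','s4'); cv2.imwrite('pics/s4z.png',cv2.resize(p[50:310,150:410],None,fx=2.3,fy=2.3,interpolation=cv2.INTER_CUBIC)[:,:,::-1])
E
```

```text
time_s: 5.73
eef_pos: [513.1, 101.0, 257.6]
ee_rot: [0.003, 0.723, 0.69, 0.001]
force: [-0.1, 0.1, -2.5]
grip_width: 0.132
t 5.73 q [-0.522  0.609  1.725  1.227  1.906  0.743] pos [513.1 101.  257.6] F [-0.1  0.1 -2.5] T [-0.92  0.07 -0.03] g 11.3
[[ 0.046  0.999  0.005]
 [ 0.999 -0.046 -0.003]
 [-0.003  0.006 -1.   ]]
```

View pics/s4z.png

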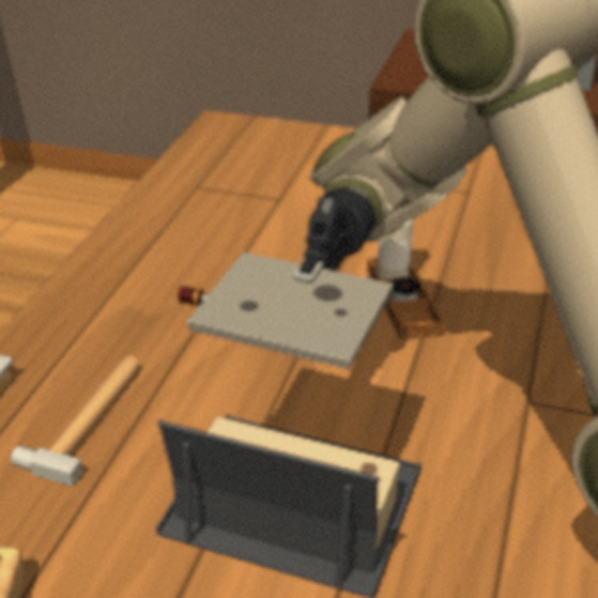

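View pics/t4.png

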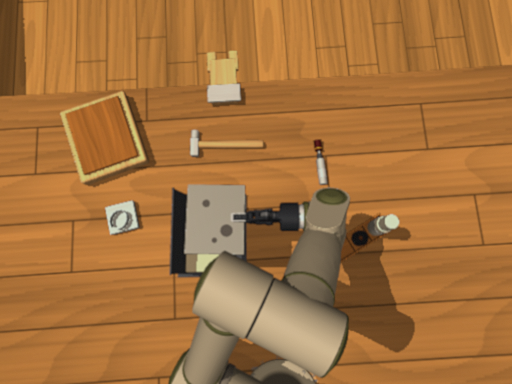

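Run:
```python
from h import *
p,d=load('s4')
f=lambda L,s,o:[(u/s+o[0]-0.4,v/s+o[1]-0.4) for u,v in L]
W=onplane('side',f([(190,324),(350,360),(392,288),(243,254)],2.3,(150,50)),263.5);print(W.round(1)); c=(W[0]+W[1])/2
print('far edge',c,'D',(c-np.array([513.1,101,263.5]))@np.array([.046,.999,0]), 'near',(W[2:].mean(0)-np.array([513.1,101,263.5]))@np.array([.046,.999,0]))
p,d=load('t4'); cv2.imwrite('pics/t4z.png',cv2.resize(p[170:290,150:290],None,fx=5,fy=5,interpolation=cv2.INTER_CUBIC)[:,:,::-1])
m=(d>0)&(np.abs(d-1040)<40); 
vv,uu=np.mgrid[0:384,0:512];m=d>0;W=withdepth('top',np.c_[uu[m],vv[m]],d[m])
k=(abs(W[:,2]-263)<8)&(W[:,1]>60)&(W[:,1]<260)&(W[:,0]>400)&(W[:,0]<640)
Q=W[k];print(k.sum(),Q.min(0),Q.max(0),np.median(Q[:,2]))
r=(Q-np.array([513.1,101,0]))[:,:2]@np.array([[.046,.999],[.999,-.046]]).T;print(np.percentile(r,[0.5,99.5],axis=0))
```

```text
[[599.2 218.  263.5]
 [426.1 227.5 263.5]
 [413.4  87.3 263.5]
 [591.9  68.4 263.5]]
far edge [512.68873629 222.7402201  263.5       ] D 121.59956174554668 near -23.580958224959197
3915 [421.17533007  62.24082345 255.21436908] [609.47238676 221.68762629 270.99911741] 263.9586309686704
[[-34.33610982 -89.09209104]
 [115.29684979  90.02536772]]
```

View pics/t4z.png

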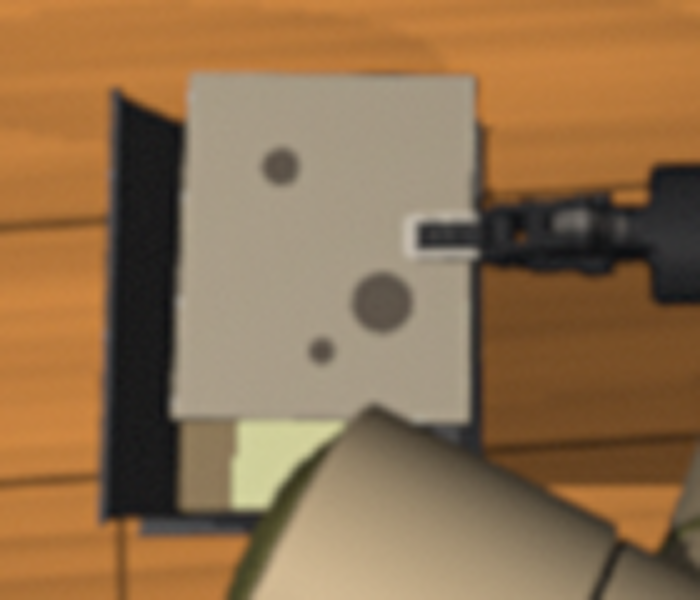

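```bash
python3 -m jog '[{"linear":[0,0,0],"rotation":[0,-0.05,0],"grip":4},{"linear":[0,0,0],"rotation":[0,-0.15,0],"grip":4},{"linear":[0,0,0],"rotation":[0,-0.25,0],"grip":4},{"linear":[0,0,0],"rotation":[0,-0.35,0],"grip":4},{"linear":[0,0,0],"rotation":[0,-0.45,0],"grip":4},{"linear":[0,0,0],"rotation":[0,-0.55,0],"grip":4},{"linear":[0,0,0],"rotation":[0,-0.65,0],"grip":4},{"linear":[0,0,0],"rotation":[0,-0.75,0],"grip":4},{"linear":[0,0,0],"rotation":[0,-0.85,0],"grip":4},{"linear":[0,0,0],"rotation":[0,-0.95,0],"grip":4},{"linear":[0,0,0],"rotation":[0,-1,0],"grip":4}]'; python3 -c "
from h import *
st();plan([((513,101,260),side(1.0))])"
```

```text
time_s: 6.75
eef_pos: [512.9, 101.1, 255.6]
ee_rot: [0.174, 0.701, 0.668, -0.18]
force: [-0.3, -0.1, -1.3]
grip_width: 0.133
t 6.75 q [-0.465  0.407  1.665  0.931  1.649  0.931] pos [512.9 101.1 255.6] F [-0.3 -0.1 -1.3] T [-0.78  0.03 -0.07] g 11.4
[[ 0.042  0.999 -0.02 ]
 [ 0.874 -0.046 -0.484]
 [-0.484  0.003 -0.875]]
lin [-0.007  0.    -0.013] rot [ 0.009 -0.989  0.002] dist 4.417182767947876 deg 28.34518231110174
```

```bash
python3 -m jog '[{"linear":[0,0,0],"rotation":[0,-0.05,0],"grip":4},{"linear":[0,0,0],"rotation":[0,-0.15,0],"grip":4},{"linear":[0,0,0],"rotation":[0,-0.25,0],"grip":4},{"linear":[0,0,0],"rotation":[0,-0.35,0],"grip":4},{"linear":[0,0,0],"rotation":[0,-0.45,0],"grip":4},{"linear":[0,0,0],"rotation":[0,-0.55,0],"grip":4},{"linear":[0,0,0],"rotation":[0,-0.65,0],"grip":4},{"linear":[0,0,0],"rotation":[0,-0.75,0],"grip":4},{"linear":[0,0,0],"rotation":[0,-0.85,0],"grip":4},{"linear":[0,0,0],"rotation":[0,-0.95,0],"grip":4},{"linear":[-0.007,0,-0.013],"rotation":[0.009,-1,0],"grip":4}]'; python3 -c "
from h import *
st();plan([((513,150,260),side(1.5))])"
```

```text
time_s: 7.67
eef_pos: [512.5, 101.4, 259.3]
ee_rot: [0.332, 0.634, 0.604, -0.35]
force: [-0.1, 0.2, -2.1]
grip_width: 0.128
t 7.67 q [-0.3    0.284  1.567  0.546  1.466  1.213] pos [512.5 101.4 259.3] F [-0.1  0.2 -2.1] T [-0.45  0.07  0.03] g 11.0
[[ 0.024  0.999 -0.043]
 [ 0.533 -0.049 -0.845]
 [-0.846 -0.002 -0.534]]
lin [ 0.084 -0.006 -0.138] rot [ 0.001 -0.985  0.005] dist 48.58274769895053 deg 28.20553492968776
```

```bash
python3 -m jog '[{"linear":[0,0,-0.01],"rotation":[0,-0.05,0],"grip":4},{"linear":[0.01,0,-0.02],"rotation":[0,-0.15,0],"grip":4},{"linear":[0.02,0,-0.03],"rotation":[0,-0.25,0],"grip":4},{"linear":[0.03,0,-0.05],"rotation":[0,-0.35,0],"grip":4},{"linear":[0.04,0,-0.06],"rotation":[0,-0.45,0],"grip":4},{"linear":[0.05,0,-0.08],"rotation":[0,-0.55,0],"grip":4},{"linear":[0.06,0,-0.1],"rotation":[0,-0.65,0],"grip":4},{"linear":[0.07,-0.003,-0.11],"rotation":[0,-0.75,0],"grip":4},{"linear":[0.08,-0.005,-0.13],"rotation":[0,-0.85,0],"grip":4},{"linear":[0.084,-0.006,-0.138],"rotation":[0,-0.95,0],"grip":4},{"linear":[0.084,-0.006,-0.138],"rotation":[0,-0.985,0.005],"grip":4}]'; python3 -c "
from h import *
st();t=np.radians(102)
plan([((516,235,250),side(t)),((516,235,215),side(t))])"
```

```text
time_s: 8.58
eef_pos: [512.7, 151.2, 259.7]
ee_rot: [0.471, 0.529, 0.505, -0.494]
force: [0.1, 0.3, -1.6]
grip_width: 0.131
t 8.58 q [0.034 0.304 1.437 0.07  1.396 1.641] pos [512.7 151.2 259.7] F [ 0.1  0.3 -1.6] T [-0.01  0.01  0.04] g 11.2
[[ 0.002  0.999 -0.048]
 [ 0.069 -0.048 -0.996]
 [-0.998 -0.001 -0.069]]
lin [ 0.051 -0.003 -0.277] rot [ 0.004 -0.556  0.001] dist 84.45428012233 deg 15.933968126019316
lin [ 0.168 -0.002 -0.269] rot [ 0.004 -0.556  0.001] dist 95.05446016604027 deg 15.933968126019316
```

```bash
python3 -m jog '[{"linear":[0,0,-0.03],"rotation":[0,-0.05,0],"grip":4},{"linear":[0,0,-0.07],"rotation":[0,-0.12,0],"grip":4},{"linear":[0.01,0,-0.12],"rotation":[0,-0.2,0],"grip":4},{"linear":[0.03,0,-0.17],"rotation":[0,-0.28,0],"grip":4},{"linear":[0.05,0,-0.22],"rotation":[0,-0.36,0],"grip":4},{"linear":[0.07,0,-0.26],"rotation":[0,-0.44,0],"grip":4},{"linear":[0.1,-0.002,-0.29],"rotation":[0,-0.5,0],"grip":4},{"linear":[0.13,-0.002,-0.31],"rotation":[0,-0.55,0],"grip":4},{"linear":[0.16,-0.002,-0.318],"rotation":[0,-0.556,0],"grip":4},{"linear":[0.183,-0.002,-0.318],"rotation":[0.004,-0.556,0],"grip":4},{"linear":[0.183,-0.002,-0.318],"rotation":[0.004,-0.556,0],"grip":4}]'
python3 - <<'E'
from h import *
st();t=np.radians(102)
plan([((516,258,190),side(t)),((516,258,184),side(t))])
snap('top','t5');
p,d=snap('side','s5'); cv2.imwrite('pics/s5z.png',cv2.resize(p[130:330,180:380],None,fx=3,fy=3,interpolation=cv2.INTER_CUBIC)[:,:,::-1])
E
```

```text
time_s: 9.5
eef_pos: [516.3, 249.5, 209.5]
ee_rot: [-0.535, -0.455, -0.435, 0.564]
force: [-0.5, -0.0, -2.6]
grip_width: 0.127
t 9.5 q [ 0.332  0.503  1.293 -0.195  1.431  1.989] pos [516.3 249.5 209.5] F [-0.5 -0.  -2.6] T [ 0.1   0.02 -0.01] g 10.8
[[-0.014  0.999 -0.048]
 [-0.208 -0.05  -0.977]
 [-0.978 -0.004  0.208]]
lin [ 0.058 -0.002 -0.041] rot [0.001 0.    0.008] dist 21.336032171872954 deg 0.22699311230545918
lin [ 0.077 -0.002 -0.045] rot [0.001 0.    0.008] dist 26.9407902396238 deg 0.22699311230545918
```

View pics/s5z.png

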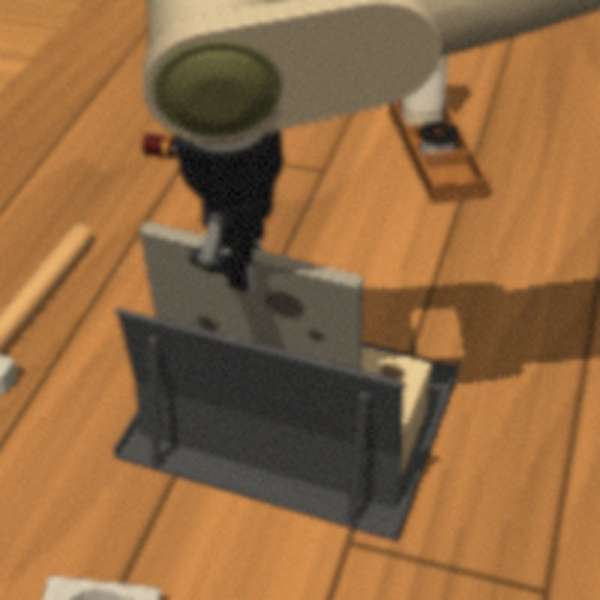

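View pics/t5.png

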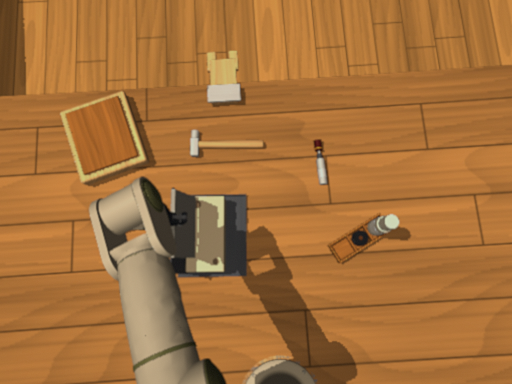

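```bash
python3 -m jog '[{"linear":[0.02,0,-0.02],"rotation":[0,0,0],"grip":4},{"linear":[0.045,0,-0.04],"rotation":[0,0,0],"grip":4},{"linear":[0.065,-0.002,-0.045],"rotation":[0,0,0],"grip":4},{"linear":[0.074,-0.002,-0.045],"rotation":[0,0,0.008],"grip":4},{"linear":[0.074,-0.002,-0.045],"rotation":[0,0,0.008],"grip":4}]'
python3 - <<'E'
from h import *
st()
t=np.radians(102)
plan([((516,259,182),side(t)),((516,262,180),side(t))])
E
```

```text
time_s: 10.02
eef_pos: [516.4, 257.8, 186.1]
ee_rot: [-0.536, -0.456, -0.433, 0.563]
force: [-0.1, 0.8, -2.4]
grip_width: 0.132
t 10.02 q [ 0.346  0.528  1.316 -0.197  1.382  2.013] pos [516.4 257.8 186.1] F [-0.1  0.8 -2.4] T [ 0.18 -0.01  0.02] g 11.3
[[-0.009  0.999 -0.049]
 [-0.208 -0.05  -0.977]
 [-0.978  0.002  0.208]]
lin [ 0.012 -0.002 -0.007] rot [-0.     0.    -0.003] dist 4.274341831738185 deg 0.09901363981511019
lin [ 0.017 -0.002 -0.018] rot [-0.     0.    -0.003] dist 7.407586476798969 deg 0.09901363981511019
```

```bash
python3 -m jog '[{"linear":[0.0065,0,-0.0014],"rotation":[0,0,0],"grip":4},{"linear":[0.012,0,-0.0026],"rotation":[0,0,0],"grip":4},{"linear":[0.012,0,-0.0026],"rotation":[0,0,0],"grip":4}]'; python3 -c "
from h import *
st()"
```

```text
time_s: 10.27
eef_pos: [517.6, 257.9, 184.5]
ee_rot: [-0.537, -0.458, -0.432, 0.561]
force: [3.5, 0.3, 8.3]
grip_width: 0.13
t 10.27 q [ 0.346  0.529  1.318 -0.198  1.374  2.014] pos [517.6 257.9 184.5] F [3.5 0.3 8.3] T [-0.12  0.26  0.05] g 11.1
[[-0.004  0.999 -0.05 ]
 [-0.207 -0.05  -0.977]
 [-0.978  0.006  0.207]]
```

```bash
python3 -m jog '[{"linear":[-0.005,0,0],"rotation":[0,0,-0.01],"grip":4},{"linear":[-0.007,0,-0.01],"rotation":[0,0,-0.01],"grip":4},{"linear":[-0.008,0,-0.016],"rotation":[0,0,-0.01],"grip":4},{"linear":[-0.009,0,-0.023],"rotation":[0,0,-0.01],"grip":4},{"linear":[-0.01,0,-0.028],"rotation":[0,0,-0.01],"grip":4},{"linear":[-0.01,0,-0.028],"rotation":[0,0,-0.01],"grip":4}]'; python3 -c "
from h import *
st()"
```

```text
time_s: 10.77
eef_pos: [517.9, 267.1, 185.4]
ee_rot: [-0.536, -0.457, -0.434, 0.563]
force: [0.8, 1.0, -1.6]
grip_width: 0.128
t 10.77 q [ 0.36   0.542  1.295 -0.195  1.391  2.024] pos [517.9 267.1 185.4] F [ 0.8  1.  -1.6] T [ 0.19 -0.04 -0.02] g 10.9
[[-0.01   0.999 -0.049]
 [-0.207 -0.05  -0.977]
 [-0.978  0.001  0.207]]
```

```bash
python3 -m jog '[{"linear":[-0.001,0,-0.005],"rotation":[0,0,0],"grip":4},{"linear":[-0.001,0,-0.008],"rotation":[0,0,0],"grip":4},{"linear":[-0.001,0,-0.008],"rotation":[0,0,0],"grip":4}]'; python3 -c "
from h import *
st()"
```

```text
time_s: 11.02
eef_pos: [518.0, 269.6, 185.1]
ee_rot: [-0.536, -0.456, -0.434, 0.563]
force: [0.8, 0.0, -1.9]
grip_width: 0.131
t 11.02 q [ 0.364  0.545  1.29  -0.194  1.394  2.027] pos [518.  269.6 185.1] F [ 0.8  0.  -1.9] T [0.15 0.07 0.05] g 11.2
[[-0.01   0.999 -0.049]
 [-0.207 -0.05  -0.977]
 [-0.978  0.001  0.207]]
```

```bash
python3 -m jog '[{"linear":[-0.001,0,-0.005],"rotation":[0,0,0],"grip":4},{"linear":[-0.001,0,-0.008],"rotation":[0,0,0],"grip":4},{"linear":[-0.001,0,-0.008],"rotation":[0,0,0],"grip":4}]'
python3 - <<'E'
from h import *
st()
p,d=snap('side','s6'); cv2.imwrite('pics/s6z.png',cv2.resize(p[180:310,190:340],None,fx=4,fy=4,interpolation=cv2.INTER_CUBIC)[:,:,::-1])
p,d=snap('top','t6'); cv2.imwrite('pics/t6z.png',cv2.resize(p[170:290,150:270],None,fx=5,fy=5,interpolation=cv2.INTER_CUBIC)[:,:,::-1])
E
```

```text
time_s: 11.27
eef_pos: [518.1, 270.6, 185.1]
ee_rot: [-0.536, -0.455, -0.433, 0.564]
force: [-2.1, -7.6, -0.0]
grip_width: 0.129
t 11.27 q [ 0.366  0.548  1.286 -0.197  1.398  2.031] pos [518.1 270.6 185.1] F [-2.1 -7.6 -0. ] T [-1.36  0.17 -0.02] g 11.0
[[-0.011  0.999 -0.05 ]
 [-0.21  -0.051 -0.976]
 [-0.978  0.     0.211]]
```

View pics/s6z.png

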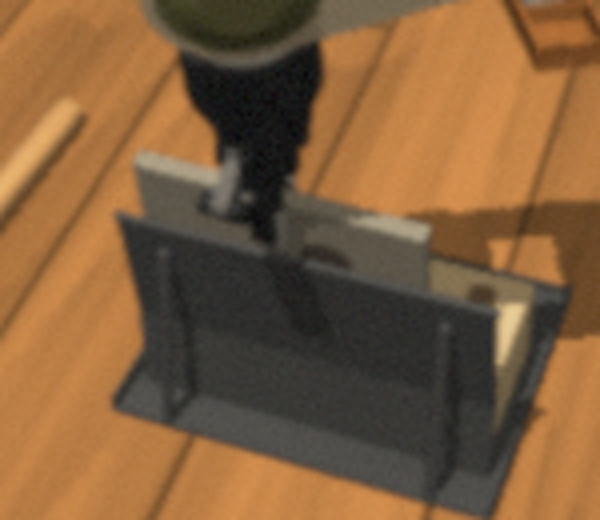

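View pics/t6z.png

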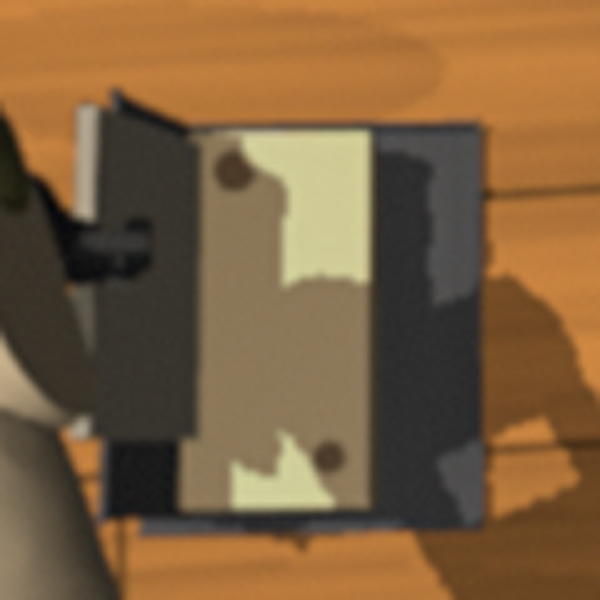

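```bash
python3 -m jog '[{"linear":[0.002,0,0.002],"rotation":[0,0,0],"grip":4},{"linear":[0.004,0,0.001],"rotation":[0,0,0],"grip":4},{"linear":[0.004,0,0.001],"rotation":[0,0,0],"grip":4}]'
python3 - <<'E'
from h import *
st()
E
```

```text
time_s: 11.62
eef_pos: [518.3, 270.1, 184.5]
ee_rot: [-0.536, -0.456, -0.433, 0.564]
force: [0.3, 0.2, 2.4]
grip_width: 0.132
t 11.62 q [ 0.365  0.548  1.288 -0.197  1.395  2.03 ] pos [518.3 270.1 184.5] F [0.3 0.2 2.4] T [-0.36  0.19  0.15] g 11.3
[[-0.01   0.999 -0.05 ]
 [-0.21  -0.051 -0.976]
 [-0.978  0.001  0.21 ]]
```

```bash
python3 -m jog '[{"linear":[0,0,0],"rotation":[0,0,0],"grip":11},{"linear":[0,0,0],"rotation":[0,0,0],"grip":12},{"linear":[0,0,0],"rotation":[0,0,0],"grip":13},{"linear":[0,0,0],"rotation":[0,0,0],"grip":15},{"linear":[0,0,0],"rotation":[0,0,0],"grip":18},{"linear":[0,0,0],"rotation":[0,0,0],"grip":22},{"linear":[0,0,0],"rotation":[0,0,0],"grip":26},{"linear":[0,0,0],"rotation":[0,0,0],"grip":26},{"linear":[0,0,0],"rotation":[0,0,0],"grip":26}]'
python3 - <<'E'
from h import *
st()
plan([((519,276,215),None),((520,285,290),None)])
p,d=snap('side','s7'); cv2.imwrite('pics/s7z.png',cv2.resize(p[180:310,190:340],None,fx=4,fy=4,interpolation=cv2.INTER_CUBIC)[:,:,::-1])
E
```

```text
time_s: 12.37
eef_pos: [518.3, 270.1, 184.5]
ee_rot: [-0.536, -0.456, -0.433, 0.564]
force: [0.6, -0.3, -0.2]
grip_width: 0.306
t 12.37 q [ 0.365  0.548  1.288 -0.197  1.395  2.03 ] pos [518.3 270.1 184.5] F [ 0.6 -0.3 -0.2] T [ 0.05 -0.01  0.01] g 26.1
[[-0.01   0.999 -0.05 ]
 [-0.21  -0.051 -0.976]
 [-0.978  0.001  0.21 ]]
lin [-0.104  0.001  0.002] rot [0. 0. 0.] dist 31.092502319676928 deg 0.0
lin [-0.354  0.004  0.025] rot [0. 0. 0.] dist 106.57859130574755 deg 0.0
```

View pics/s7z.png

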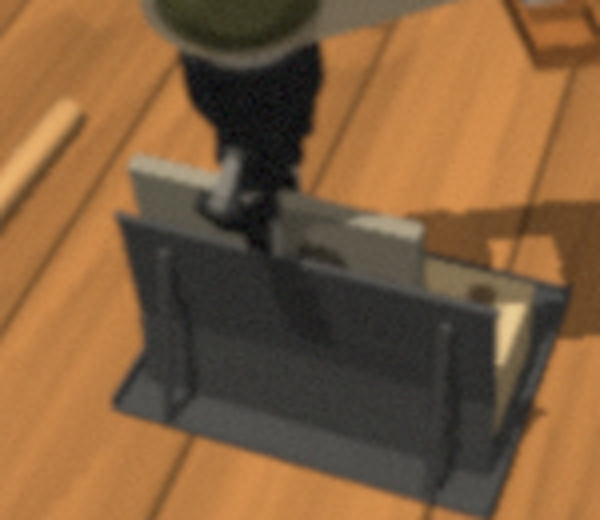

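```bash
python3 -m jog '[{"linear":[-0.03,0,0],"rotation":[0,0,0],"grip":26},{"linear":[-0.08,0,0],"rotation":[0,0,0],"grip":26},{"linear":[-0.14,0,0],"rotation":[0,0,0],"grip":26},{"linear":[-0.22,0,0],"rotation":[0,0,0],"grip":26},{"linear":[-0.3,0,0],"rotation":[0,0,0],"grip":26},{"linear":[-0.4,0,0],"rotation":[0,0,0],"grip":26},{"linear":[-0.45,0,0],"rotation":[0,0,0],"grip":26},{"linear":[-0.45,0,0],"rotation":[0,0,0],"grip":26}]'
python3 - <<'E'
from h import *
st()
u=np.array([.47,-.883,0])
def down(h): 
    z=np.array([np.cos(h),np.sin(h),0]); x=np.array([0,0,-1.]); return np.c_[x,np.cross(z,x),z]
plan([((480,60,330),down(-1.62))])
p,d=snap('side','s8'); cv2.imwrite('pics/s8z.png',cv2.resize(p[180:310,190:340],None,fx=4,fy=4,interpolation=cv2.INTER_CUBIC)[:,:,::-1])
E
```

```text
time_s: 13.08
eef_pos: [520.1, 299.4, 320.8]
ee_rot: [-0.537, -0.458, -0.432, 0.561]
force: [0.1, -0.8, 0.3]
grip_width: 0.306
t 13.08 q [ 0.409  0.522  0.979 -0.193  1.724  2.009] pos [520.1 299.4 320.8] F [ 0.1 -0.8  0.3] T [ 0.14  0.01 -0.04] g 26.1
[[-0.003  0.999 -0.05 ]
 [-0.207 -0.05  -0.977]
 [-0.978  0.007  0.207]]
lin [ 0.136 -0.093  0.793] rot [-0.003  0.418 -0.015] dist 242.88564785865142 deg 11.970247005736647
```

View pics/s8z.png

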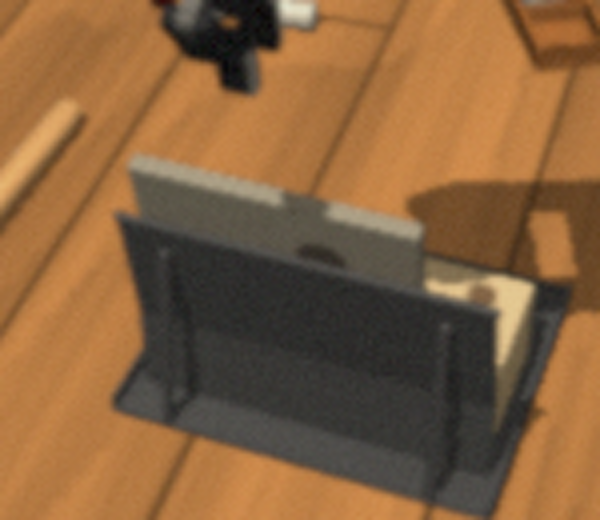

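```bash
python3 -m jog '[{"linear":[0.02,-0.01,0.1],"rotation":[0,0.05,0],"grip":50},{"linear":[0.05,-0.03,0.25],"rotation":[0,0.15,0],"grip":85},{"linear":[0.13,-0.09,0.793],"rotation":[0,0.418,0],"grip":85},{"linear":[0.13,-0.09,0.793],"rotation":[0,0.418,0],"grip":85},{"linear":[0.13,-0.09,0.793],"rotation":[0,0.418,0],"grip":85},{"linear":[0.13,-0.09,0.793],"rotation":[0,0.418,0],"grip":85},{"linear":[0.13,-0.09,0.793],"rotation":[0,0.418,0],"grip":85},{"linear":[0.13,-0.09,0.793],"rotation":[0,0.418,-0.015],"grip":85},{"linear":[0.13,-0.09,0.793],"rotation":[0,0.418,-0.015],"grip":85}]'
python3 - <<'E'
from h import *
st()
def down(h): 
    z=np.array([np.cos(h),np.sin(h),0]); x=np.array([0,0,-1.]); return np.c_[x,np.cross(z,x),z]
plan([((480,-220,300),down(-2.1))])
p,d=snap('top','t8'); cv2.imwrite('pics/t8z.png',cv2.resize(p[170:290,150:270],None,fx=5,fy=5,interpolation=cv2.INTER_CUBIC)[:,:,::-1])
E
```

```text
time_s: 13.88
eef_pos: [480.6, 59.9, 328.9]
ee_rot: [-0.486, -0.511, -0.488, 0.514]
force: [-0.3, 0.9, -0.3]
grip_width: 0.99
t 13.88 q [-1.180e-01  1.720e-01  1.425e+00 -1.000e-03  1.549e+00  1.505e+00] pos [480.6  59.9 328.9] F [-0.3  0.9 -0.3] T [0.   0.05 0.  ] g 84.6
[[-0.005  0.999 -0.052]
 [-0.001 -0.052 -0.999]
 [-1.    -0.005  0.001]]
lin [0.097 0.047 0.932] rot [0.955 0.004 0.009] dist 281.4378686097569 deg 27.35475789359765
```

View pics/t8z.png

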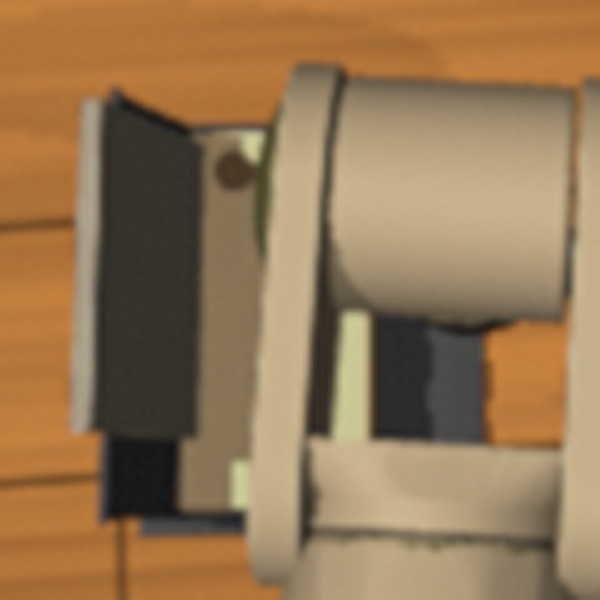

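```bash
python3 -m jog '[{"linear":[0.05,0.02,0.3],"rotation":[0.3,0,0],"grip":85},{"linear":[0.1,0.047,0.932],"rotation":[0.955,0,0],"grip":85},{"linear":[0.1,0.047,0.932],"rotation":[0.955,0,0],"grip":85},{"linear":[0.1,0.047,0.932],"rotation":[0.955,0,0],"grip":85},{"linear":[0.1,0.047,0.932],"rotation":[0.955,0,0],"grip":85},{"linear":[0.1,0.047,0.932],"rotation":[0.955,0,0],"grip":85},{"linear":[0.1,0.047,0.932],"rotation":[0.955,0,0],"grip":85},{"linear":[0.1,0.047,0.932],"rotation":[0.955,0,0.009],"grip":85},{"linear":[0.1,0.047,0.932],"rotation":[0.955,0,0.009],"grip":85}]'
python3 - <<'E'
from h import *
st()
def down(h): 
    z=np.array([np.cos(h),np.sin(h),0]); x=np.array([0,0,-1.]); return np.c_[x,np.cross(z,x),z]
plan([((486.6,-338.9,250),down(-2.1)),((486.6,-338.9,147),down(-2.1))])
E
```

```text
time_s: 14.68
eef_pos: [481.0, -219.2, 298.0]
ee_rot: [-0.352, -0.613, -0.352, 0.614]
force: [0.3, -0.2, 1.0]
grip_width: 0.994
t 14.68 q [-0.649  0.283  1.364 -0.002  1.495  1.45 ] pos [ 481.  -219.2  298. ] F [ 0.3 -0.2  1. ] T [-0.04  0.01 -0.04] g 84.9
[[-0.002  0.864 -0.504]
 [-0.001 -0.504 -0.864]
 [-1.    -0.001  0.001]]
lin [0.16  0.217 0.335] rot [0.002 0.003 0.003] dist 129.0786167369011 deg 0.12617768954467076
lin [0.503 0.218 0.334] rot [0.002 0.003 0.003] dist 192.75988882434103 deg 0.12617768954467076
```

```bash
python3 -c "
from h import *
print(onplane('side',[(264/6+280-.4,116/6+110-.4)],175))"; python3 -m jog '[{"linear":[0.1,0.217,0.335],"rotation":[0,0,0],"grip":85},{"linear":[0.1,0.217,0.335],"rotation":[0,0,0],"grip":85},{"linear":[0.16,0.217,0.335],"rotation":[0,0,0],"grip":85},{"linear":[0.16,0.217,0.335],"rotation":[0,0,0],"grip":85},{"linear":[0.16,0.217,0.335],"rotation":[0,0,0],"grip":85},{"linear":[0.16,0.217,0.335],"rotation":[0,0,0],"grip":85}]'
python3 - <<'E'
from h import *
st()
def down(h): 
    z=np.array([np.cos(h),np.sin(h),0]); x=np.array([0,0,-1.]); return np.c_[x,np.cross(z,x),z]
plan([((486.6,-338.9,147),down(-2.1))])
p,d=snap('side','s9'); cv2.imwrite('pics/s9z.png',cv2.resize(p[60:210,260:410],None,fx=4,fy=4,interpolation=cv2.INTER_CUBIC)[:,:,::-1])
E
```

```text
[[ 482.28399508 -336.09638171  175.        ]]
time_s: 15.18
eef_pos: [487.4, -337.0, 250.4]
ee_rot: [-0.353, -0.612, -0.353, 0.613]
force: [-0.2, 0.4, 0.4]
grip_width: 0.99
t 15.18 q [-8.020e-01  4.530e-01  1.247e+00 -1.000e-03  1.442e+00  1.295e+00] pos [ 487.4 -337.   250.4] F [-0.2  0.4  0.4] T [ 0.02 -0.06 -0.06] g 84.6
[[-0.002  0.865 -0.502]
 [-0.    -0.502 -0.865]
 [-1.    -0.001  0.001]]
lin [0.345 0.001 0.007] rot [0.006 0.002 0.003] dist 103.40384482564036 deg 0.20370653631108848
```

View pics/s9z.png

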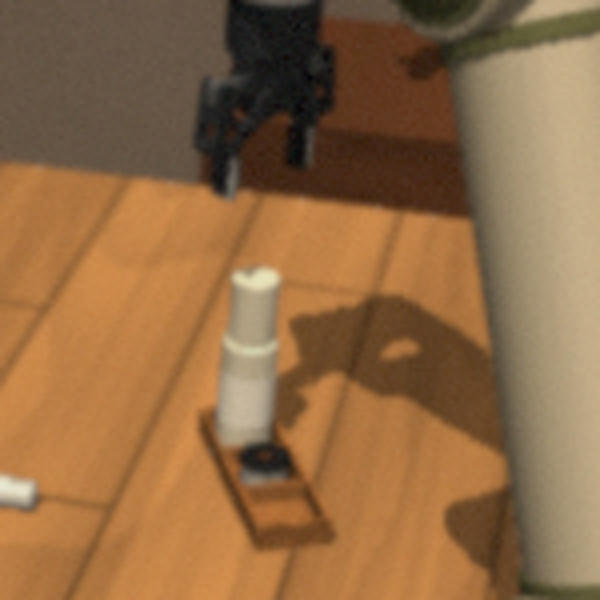

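```bash
python3 -m jog '[{"linear":[0.05,-0.002,0.006],"rotation":[0,0,0],"grip":85},{"linear":[0.13,-0.002,0.006],"rotation":[0,0,0],"grip":85},{"linear":[0.21,-0.002,0.006],"rotation":[0,0,0],"grip":85},{"linear":[0.29,-0.002,0.006],"rotation":[0,0,0],"grip":85},{"linear":[0.34,-0.002,0.006],"rotation":[0,0,0],"grip":85},{"linear":[0.345,-0.002,0.006],"rotation":[0,0,0],"grip":70},{"linear":[0.345,-0.002,0.006],"rotation":[0,0,0],"grip":55},{"linear":[0.345,-0.002,0.006],"rotation":[0,0,0],"grip":48},{"linear":[0.345,-0.002,0.006],"rotation":[0,0,0],"grip":44},{"linear":[0.345,-0.002,0.006],"rotation":[0,0,0],"grip":40},{"linear":[0.345,-0.002,0.006],"rotation":[0,0,0],"grip":36},{"linear":[0.345,-0.002,0.006],"rotation":[0,0,0],"grip":36}]' 25
python3 - <<'E'
from h import *
st()
p,d=snap('side','s10'); cv2.imwrite('pics/s10z.png',cv2.resize(p[60:210,260:410],None,fx=4,fy=4,interpolation=cv2.INTER_CUBIC)[:,:,::-1])
E
```

```text
time_s: 16.23
eef_pos: [486.7, -338.6, 149.7]
ee_rot: [0.354, 0.613, 0.352, -0.613]
force: [1.1, 0.9, 6.6]
grip_width: 0.477
t 16.23 q [-8.050e-01  5.290e-01  1.398e+00 -1.000e-03  1.211e+00  1.292e+00] pos [ 486.7 -338.6  149.7] F [1.1 0.9 6.6] T [ 0.26 -0.02  0.03] g 40.8
[[ 0.002  0.865 -0.502]
 [-0.003 -0.502 -0.865]
 [-1.     0.003  0.002]]
```

View pics/s10z.png

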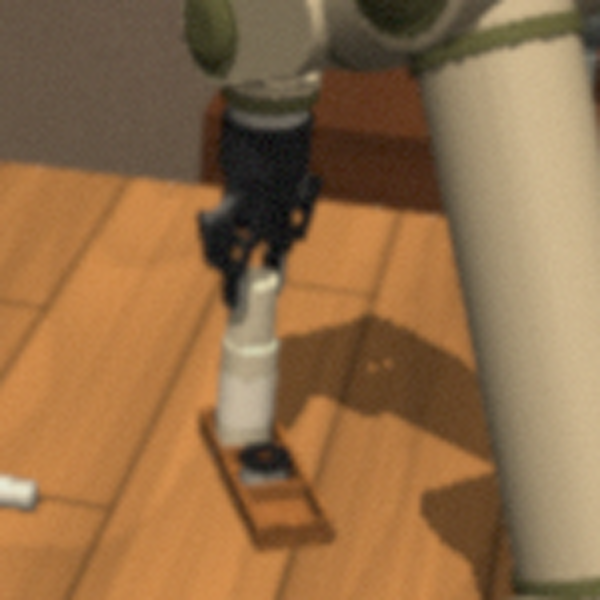

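```bash
python3 -m jog '[{"linear":[-0.01,0,0],"rotation":[0,0,0],"grip":34},{"linear":[-0.03,0,0],"rotation":[0,0,0],"grip":34},{"linear":[-0.06,0,0],"rotation":[0,0,0],"grip":34},{"linear":[-0.1,0,0],"rotation":[0,0,0],"grip":34},{"linear":[-0.14,0,0],"rotation":[0,0,0],"grip":34},{"linear":[-0.18,0,0],"rotation":[0,0,0],"grip":34},{"linear":[-0.23,0,0],"rotation":[0,0,0],"grip":34},{"linear":[-0.27,0,0],"rotation":[0,0,0],"grip":34},{"linear":[-0.3,0,0],"rotation":[0,0,0],"grip":34},{"linear":[-0.3,0,0],"rotation":[0,0,0],"grip":34}]'
python3 - <<'E'
from h import *
st()
def down(h): 
    z=np.array([np.cos(h),np.sin(h),0]); x=np.array([0,0,-1.]); return np.c_[x,np.cross(z,x),z]
plan([((427.3,-227.7,200),down(-2.1)),((427.3,-227.7,100),down(-2.1))])
p,d=snap('side','s11'); cv2.imwrite('pics/s11z.png',cv2.resize(p[60:210,260:410],None,fx=4,fy=4,interpolation=cv2.INTER_CUBIC)[:,:,::-1])
E
```

```text
time_s: 17.12
eef_pos: [487.0, -338.8, 242.2]
ee_rot: [0.356, 0.613, 0.35, -0.612]
force: [0.3, -0.0, 0.1]
grip_width: 0.478
t 17.12 q [-8.050e-01  4.540e-01  1.267e+00 -1.000e-03  1.413e+00  1.292e+00] pos [ 487.  -338.8  242.2] F [ 0.3 -0.   0.1] T [-0.01  0.03 -0.04] g 40.8
[[ 0.005  0.865 -0.502]
 [-0.006 -0.502 -0.865]
 [-1.     0.007  0.003]]
lin [ 0.138 -0.359 -0.221] rot [ 0.007  0.006 -0.014] dist 132.9866448120743 deg 0.4908698619106449
lin [ 0.471 -0.361 -0.222] rot [ 0.007  0.006 -0.014] dist 190.07630186899036 deg 0.4908698619106449
```

View pics/s11z.png

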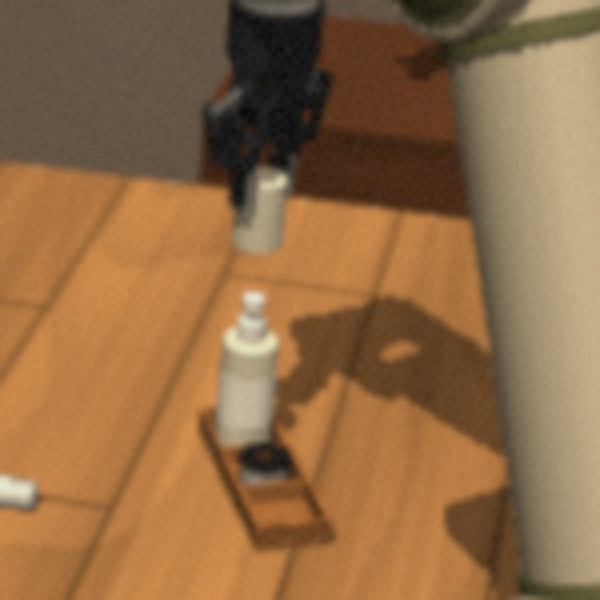

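```bash
python3 -m jog '[{"linear":[0,-0.06,-0.04],"rotation":[0,0,0],"grip":34},{"linear":[0.02,-0.15,-0.09],"rotation":[0,0,0],"grip":34},{"linear":[0.06,-0.25,-0.15],"rotation":[0,0,0],"grip":34},{"linear":[0.12,-0.32,-0.2],"rotation":[0,0,0],"grip":34},{"linear":[0.2,-0.36,-0.222],"rotation":[0,0,0],"grip":34},{"linear":[0.29,-0.36,-0.222],"rotation":[0,0,0],"grip":34},{"linear":[0.37,-0.36,-0.222],"rotation":[0,0,0],"grip":34},{"linear":[0.44,-0.36,-0.222],"rotation":[0.007,0.006,-0.014],"grip":34},{"linear":[0.47,-0.361,-0.222],"rotation":[0.007,0.006,-0.014],"grip":34},{"linear":[0.47,-0.361,-0.222],"rotation":[0.007,0.006,-0.014],"grip":34}]'
python3 - <<'E'
from h import *
st()
def down(h): 
    z=np.array([np.cos(h),np.sin(h),0]); x=np.array([0,0,-1.]); return np.c_[x,np.cross(z,x),z]
plan([((427.3,-227.7,60),down(-2.1)),((427.3,-227.7,42),down(-2.1))])
p,d=snap('side','s12'); cv2.imwrite('pics/s12z.png',cv2.resize(p[90:220,270:400],None,fx=4.5,fy=4.5,interpolation=cv2.INTER_CUBIC)[:,:,::-1])
p,d=snap('top','t12'); cv2.imwrite('pics/t12z.png',cv2.resize(p[190:290,305:425],None,fx=5.5,fy=5.5,interpolation=cv2.INTER_CUBIC)[:,:,::-1])
E
```

```text
time_s: 18.0
eef_pos: [425.9, -226.4, 97.0]
ee_rot: [-0.35, -0.613, -0.354, 0.614]
force: [-0.4, 0.5, -0.3]
grip_width: 0.476
t 18.0 q [-0.732  0.382  1.788  0.     0.978  1.368] pos [ 425.9 -226.4   97. ] F [-0.4  0.5 -0.3] T [-0.01 -0.04  0.01] g 40.7
[[-0.005  0.863 -0.505]
 [ 0.004 -0.505 -0.863]
 [-1.    -0.006 -0.001]]
lin [0.123 0.007 0.001] rot [ 0.    -0.003  0.012] dist 37.05139790437199 deg 0.3660801560338585
lin [0.183 0.007 0.002] rot [ 0.    -0.003  0.012] dist 55.035578108055425 deg 0.3660801560338585
```

View pics/s12z.png

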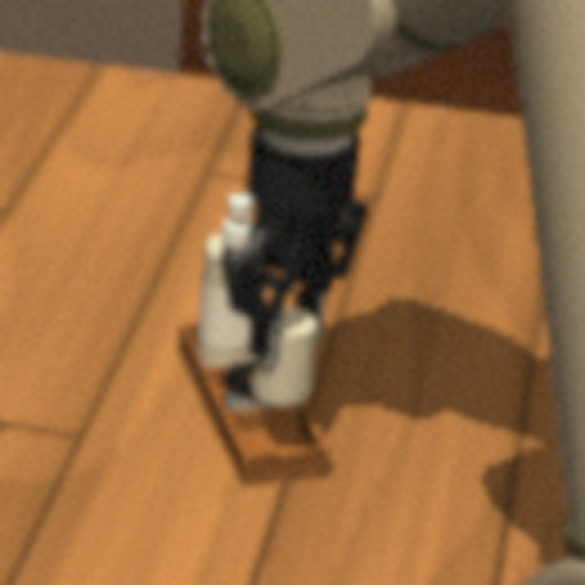

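View pics/t12z.png

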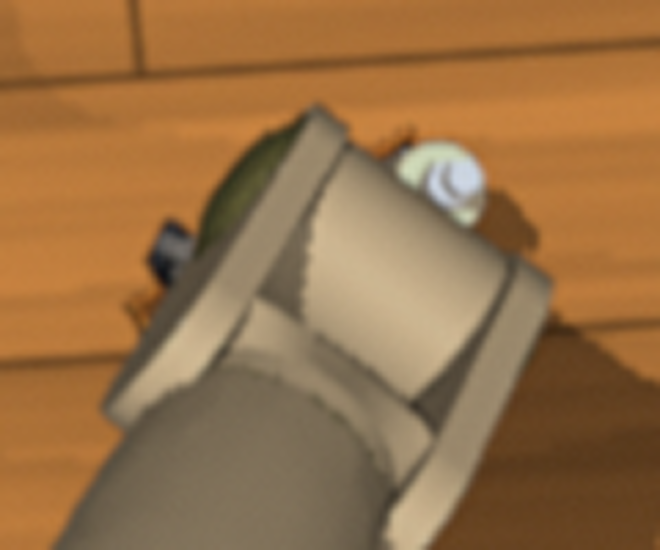

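```bash
python3 -m jog '[{"linear":[0.03,0.007,0.001],"rotation":[0,0,0.012],"grip":34},{"linear":[0.07,0.007,0.001],"rotation":[0,0,0.012],"grip":34},{"linear":[0.11,0.007,0.002],"rotation":[0,0,0.012],"grip":34},{"linear":[0.14,0.007,0.002],"rotation":[0,0,0.012],"grip":34},{"linear":[0.16,0.007,0.002],"rotation":[0,0,0.012],"grip":34},{"linear":[0.172,0.007,0.002],"rotation":[0,0,0.012],"grip":34},{"linear":[0.172,0.007,0.002],"rotation":[0,0,0.012],"grip":34}]'
python3 - <<'E'
from h import *
st()
p,d=snap('side','s13'); cv2.imwrite('pics/s13z.png',cv2.resize(p[90:220,270:400],None,fx=4.5,fy=4.5,interpolation=cv2.INTER_CUBIC)[:,:,::-1])
E
```

```text
time_s: 18.68
eef_pos: [428.6, -228.9, 47.8]
ee_rot: [0.353, 0.614, 0.351, -0.612]
force: [-0.4, 0.5, -0.4]
grip_width: 0.475
t 18.68 q [-0.733  0.464  1.823  0.002  0.85   1.365] pos [ 428.6 -228.9   47.8] F [-0.4  0.5 -0.4] T [-0.02 -0.05  0.03] g 40.6
[[ 0.004  0.863 -0.505]
 [-0.002 -0.505 -0.863]
 [-1.     0.004 -0.001]]
```

View pics/s13z.png

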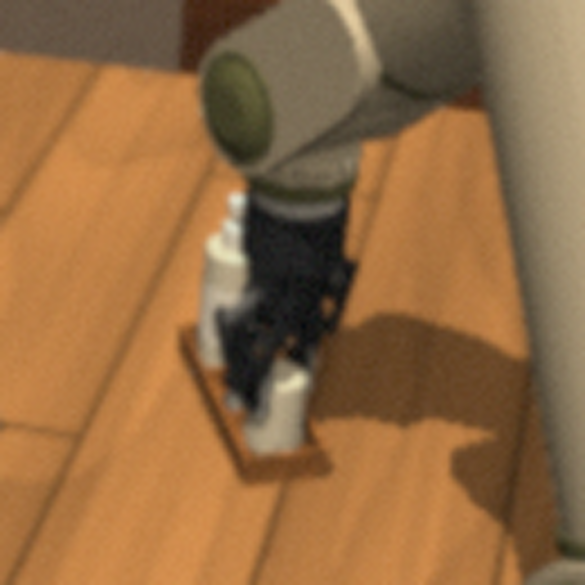

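Inside the well, no contact yet. Lowering slowly to the floor.

```bash
python3 -m jog '[{"linear":[0.006,0,0],"rotation":[0,0,0],"grip":34},{"linear":[0.013,0,0],"rotation":[0,0,0],"grip":34},{"linear":[0.02,0,0],"rotation":[0,0,0],"grip":34},{"linear":[0.02,0,0],"rotation":[0,0,0],"grip":34}]'; python3 -c "
from h import *
st()"
```

```text
time_s: 19.07
eef_pos: [428.7, -229.0, 41.9]
ee_rot: [0.353, 0.614, 0.351, -0.612]
force: [-0.5, -0.1, -0.5]
grip_width: 0.48
t 19.07 q [-0.733  0.475  1.827  0.002  0.835  1.365] pos [ 428.7 -229.    41.9] F [-0.5 -0.1 -0.5] T [ 0.   -0.07 -0.03] g 41.0
[[ 0.004  0.863 -0.505]
 [-0.002 -0.505 -0.863]
 [-1.     0.005 -0.   ]]
```

```bash
python3 -m jog '[{"linear":[0.006,0,0],"rotation":[0,0,0],"grip":34},{"linear":[0.01,0,0],"rotation":[0,0,0],"grip":34},{"linear":[0.01,0,0],"rotation":[0,0,0],"grip":34}]'; python3 -c "
from h import *
st()"
```

```text
time_s: 19.32
eef_pos: [428.9, -229.2, 39.7]
ee_rot: [0.354, 0.614, 0.35, -0.612]
force: [-2.1, 1.7, 9.3]
grip_width: 0.483
t 19.32 q [-0.733  0.479  1.828  0.002  0.83   1.365] pos [ 428.9 -229.2   39.7] F [-2.1  1.7  9.3] T [0.27 0.4  0.02] g 41.2
[[ 0.005  0.863 -0.505]
 [-0.002 -0.505 -0.863]
 [-1.     0.005 -0.   ]]
```

```bash
python3 -m jog '[{"linear":[0,0,0],"rotation":[0,0,0],"grip":42},{"linear":[0,0,0],"rotation":[0,0,0],"grip":44},{"linear":[0,0,0],"rotation":[0,0,0],"grip":48},{"linear":[0,0,0],"rotation":[0,0,0],"grip":54},{"linear":[0,0,0],"rotation":[0,0,0],"grip":60},{"linear":[0,0,0],"rotation":[0,0,0],"grip":60},{"linear":[-0.05,0,0],"rotation":[0,0,0],"grip":60},{"linear":[-0.12,0,0],"rotation":[0,0,0],"grip":60},{"linear":[-0.22,0,0],"rotation":[0,0,0],"grip":60},{"linear":[-0.35,0,0],"rotation":[0,0,0],"grip":60},{"linear":[-0.5,0,0],"rotation":[0,0,0],"grip":60},{"linear":[-0.65,0,0],"rotation":[0,0,0],"grip":60},{"linear":[-0.8,0,0],"rotation":[0,0,0],"grip":60},{"linear":[-0.8,0,0],"rotation":[0,0,0],"grip":60}]'
python3 - <<'E'
from h import *
st()
p,d=snap('side','s14'); cv2.imwrite('pics/s14z.png',cv2.resize(p,None,fx=1.5,fy=1.5,interpolation=cv2.INTER_CUBIC)[:,:,::-1])
plan([((200,-350,300),None)])
E
```

```text
time_s: 20.48
eef_pos: [428.9, -229.5, 286.1]
ee_rot: [0.357, 0.615, 0.347, -0.611]
force: [-0.3, -0.6, 0.5]
grip_width: 0.704
t 20.48 q [-7.330e-01  1.820e-01  1.522e+00  1.000e-03  1.422e+00  1.366e+00] pos [ 428.9 -229.5  286.1] F [-0.3 -0.6  0.5] T [-0.03 -0.   -0.03] g 60.1
[[ 0.012  0.863 -0.504]
 [-0.009 -0.504 -0.864]
 [-1.     0.015  0.002]]
lin [-0.056 -0.455  0.732] rot [0. 0. 0.] dist 259.0834371249989 deg 0.0
```

View pics/s14z.png

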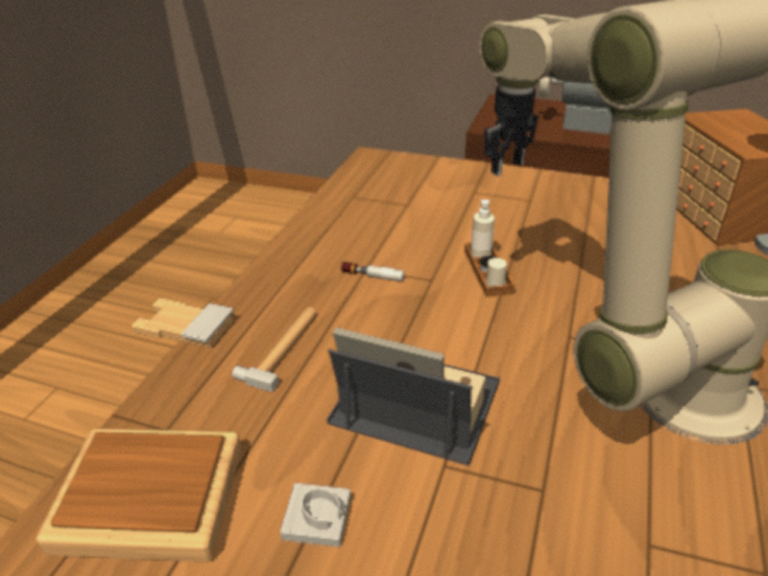

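Both done; move the arm aside for a clear top view and check.

```bash
python3 -m jog '[{"linear":[-0.05,-0.45,0.73],"rotation":[0,0,0],"grip":60},{"linear":[-0.05,-0.45,0.73],"rotation":[0,0,0],"grip":60},{"linear":[-0.05,-0.45,0.73],"rotation":[0,0,0],"grip":60},{"linear":[-0.05,-0.45,0.73],"rotation":[0,0,0],"grip":60},{"linear":[-0.05,-0.45,0.73],"rotation":[0,0,0],"grip":60},{"linear":[-0.05,-0.45,0.73],"rotation":[0,0,0],"grip":60},{"linear":[-0.05,-0.45,0.73],"rotation":[0,0,0],"grip":60},{"linear":[-0.05,-0.45,0.73],"rotation":[0,0,0],"grip":60},{"linear":[-0.05,-0.45,0.73],"rotation":[0,0,0],"grip":60}]'
python3 - <<'E'
from h import *
st()
snap('side','s15')
p,d=snap('top','t15')
a=cv2.resize(p[200:275,315:415],None,fx=8,fy=8,interpolation=cv2.INTER_CUBIC);cv2.imwrite('pics/zc15.png',a[:600,:,::-1])
a=cv2.resize(p[170:290,150:270],None,fx=5,fy=5,interpolation=cv2.INTER_CUBIC);cv2.imwrite('pics/zh15.png',a[:,:,::-1])
vv,uu=np.mgrid[0:384,0:512];m=d>0;W=withdepth('top',np.c_[uu[m],vv[m]],d[m])
k=(np.hypot(W[:,0]-428,W[:,1]+228)<30)&(W[:,2]>45);print('cap top',k.sum(),np.median(W[k],0),W[k][:,2].std())
k=(np.hypot(W[:,0]-486,W[:,1]+339)<32)&(W[:,2]>90);print('bottle shoulder',k.sum(),W[k].min(0),W[k].max(0),(W[k].min(0)+W[k].max(0))/2)
k=(W[:,0]>440)&(W[:,0]<590)&(W[:,1]>235)&(W[:,1]<300)&(W[:,2]>72)&(W[:,2]<206);Q=W[k]
A=np.c_[Q[:,[0,2]],np.ones(len(Q))];c=np.linalg.lstsq(A,Q[:,1],rcond=None)[0];r=Q[:,1]-A@c
g=abs(r)<4;c=np.linalg.lstsq(A[g],Q[g,1],rcond=None)[0];print('board front: dy/dx',c[0],'lean deg',np.degrees(np.arctan(c[1])),'y at z68,x514',c@[514,68,1],g.sum(),'z',Q[:,2].min(),Q[:,2].max())
E
```

```text
time_s: 21.28
eef_pos: [201.9, -350.1, 297.5]
ee_rot: [0.356, 0.616, 0.347, -0.611]
force: [-0.4, 0.1, -0.2]
grip_width: 0.702
t 21.28 q [-1.346 -0.013  1.707  0.01   1.439  0.753] pos [ 201.9 -350.1  297.5] F [-0.4  0.1 -0.2] T [ 0.03 -0.02  0.  ] g 59.9
[[ 0.012  0.863 -0.505]
 [-0.007 -0.505 -0.863]
 [-1.     0.014  0.   ]]
cap top 158 [ 430.8546925  -226.73487679   65.06247115] 4.886694230731697
bottle shoulder 256 [ 463.89156227 -362.23617179   90.97087053] [ 512.84193142 -312.778351    161.15483776] [ 488.36674684 -337.50726139  126.06285415]
board front: dy/dx -0.04969633386415997 lean deg 12.384514066204808 y at z68,x514 237.90102489761153 1013 z 72.15737400838839 205.78090417155886
```

View pics/zc15.png

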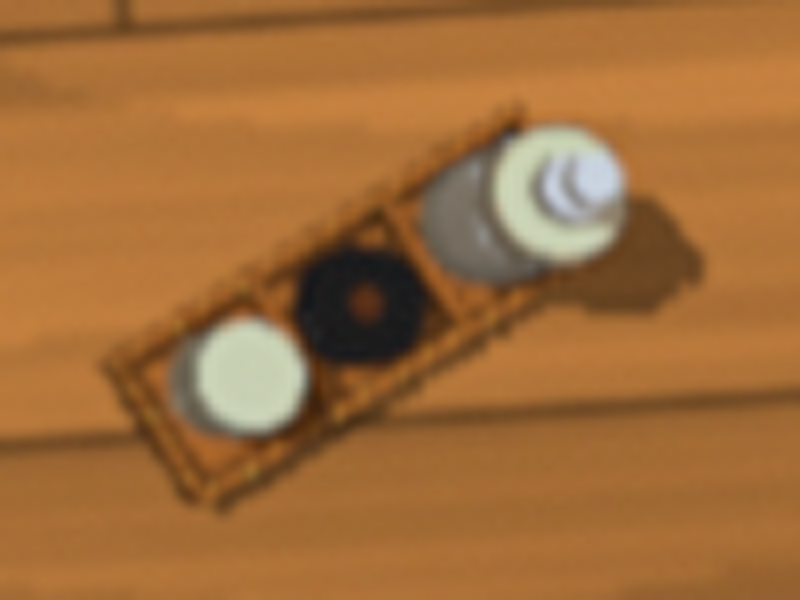

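View pics/zh15.png

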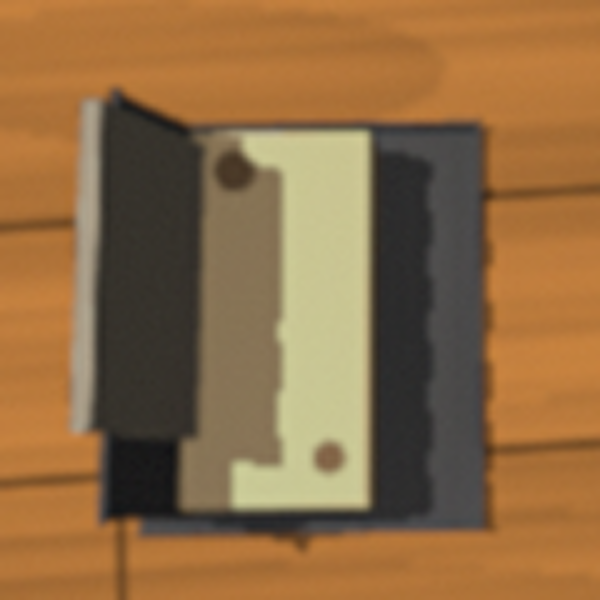

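```bash
python3 -c "
from rig import finish_job
print(finish_job())"
```

```text
the job is handed in; nothing more can be done
None
```

The soldering board now leans on the hearth's back plate, the cap stands in the empty caddy well, and I handed the job in at about 21 s; no verdict is reported.

- **Board:** I gripped it by its near edge, lifted it and turned it slowly in the air. I then lowered it until I felt the brick, after touching the plate, and released it. In the last top view it leans 12.4 degrees back (102.4 from flat). It is square to the plate within about 1 degree and its foot is about 2 mm off the plate. It sits roughly 20 mm off the hearth's centre line, which is within the 50 mm limit.
- **Cap:** I lifted it straight up off the bottle and set it open end down in the empty well. Its top measured 65 mm above the bench, as it should when standing on the floor, and it is about 4 mm from the well's centre.
- **Bottle and the rest:** The bottle stands upright in its well, within about 2 mm of where it was. By eye in the last pictures, the spool, handpiece, hammer and cuff had not moved. The arm was clear of everything.

No check failed. The two cameras disagreed on the cap's first position by about 5 mm, and on how far the board stuck out beyond the gripper by about 6 mm. I settled the placing by touch. The board was not seen to drop, but its turning speed was not measured directly; I kept the commanded turn to about 0.6 rad/s.

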